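# Grade mixed wooden beads with a hand-stirred sieve

### The job

Grade the mixed wooden beads: first push the aluminium catch pan fully home under the grader, until it meets the back stop and the spring catches hold it. Then take the stirring stick from its block and stir the beads about inside the hoop with it, until all six small ones have dropped through the holes into the pan and only the three large ones are left on the deck. Stand the stick back in its block; do not touch the beads with the fingers and leave the bottles and the slicker where they are.

Things in the scene. Friction and masses are not known exactly. Their poses are not given: they have to be found in the camera images.
- grader: bead grader, a low plywood box fixed to the bench, 190 mm deep, 200 mm wide. Origin on the bench below the middle of the hoop; +x points into the box, away from its open front, z up. The catch pan runs below its deck between two side boards; the back board is the pan's stop, and a sprung ball in each side board snaps behind a rib on the pan over the last 17 mm of its way in (about 4 N)
- deck_mid (a point): middle of the grader's deck, on its top, 47 mm above the bench. The deck is 5 mm plywood with seven round holes 28 mm across: one here, and six on a circle of radius 60.5 mm at 0, 60, 120, 180, 240 and 300 degrees from the grader's +x axis
- hoop_top (a point): middle of the mouth of the bentwood hoop that stands on the deck round the holes: 75 mm inside radius, 79 mm outside, rim 82 mm above the bench
- pan: aluminium catch pan, loose in the runners under the deck, 173 x 160 x 34 mm, 3 mm walls. Axes as the grader's; its origin coincides with the grader's origin when the pan is fully home against the back stop (rear face at x = +83 mm, front face at -90 mm of its origin). It starts 22 to 50 mm out, towards the grader's -x
- pan_pull (a point): middle of the bar pull on the front of the pan: a round bar 8 mm thick and 60 mm wide, across the pan, 18 mm above the bench and 22 mm in front of the pan's front face; 112 mm to -x of the pan's origin
- stick: wooden stirring stick, 185 mm long, standing in its block. Origin at the centre of its lower tip, z runs up along the stick. A round rod 13 mm thick up to 94 mm, then an 18 x 18 mm square handle with rounded edges from 105 to 185 mm, its faces square to the stick's x and y; about 45 g
- stick_block: dark wooden block, 58 x 58 x 60 mm, fixed to the bench. Origin under its centre; in its top a round hole, 19 mm across with a chamfered mouth, 48 mm deep (hole bottom 12 mm above the bench), takes the stick
- glue_bottle: bystander: upright glue bottle with a spout, 42 x 61 x 164 mm, origin at the centre of its underside
- edge_coat: bystander: small upright bottle, 34 mm across, 74 mm high, origin at the centre of its underside
- slicker: bystander: turned wooden edge slicker standing on its head, 34 mm across, 54 mm high, origin at the centre of its underside
- bead_1: small wooden barrel bead, 17 mm across and 15 mm high, standing on one flat end on the deck inside the hoop at the start; same wood as the large ones; it fits through any hole. Its origin is its middle
- bead_2: small wooden barrel bead, 17 mm across and 15 mm high, standing on one flat end on the deck inside the hoop at the start; same wood as the large ones; it fits through any hole. Its origin is its middle
- bead_3: small wooden barrel bead, 17 mm across and 15 mm high, standing on one flat end on the deck inside the hoop at the start; same wood as the large ones; it fits through any hole. Its origin is its middle
- bead_4: small wooden barrel bead, 17 mm across and 15 mm high, standing on one flat end on the deck inside the hoop at the start; same wood as the large ones; it fits through any hole. Its origin is its middle
- bead_5: small wooden barrel bead, 17 mm across and 15 mm high, standing on one flat end on the deck inside the hoop at the start; same wood as the large ones; it fits through any hole. Its origin is its middle
- bead_6: small wooden barrel bead, 17 mm across and 15 mm high, standing on one flat end on the deck inside the hoop at the start; same wood as the large ones; it fits through any hole. Its origin is its middle
- toggle_1: large squat wooden bead, 32 mm across and 16 mm high, lying flat on the deck inside the hoop; too wide for the holes. Its origin is its middle
- toggle_2: large squat wooden bead, 32 mm across and 16 mm high, lying flat on the deck inside the hoop; too wide for the holes. Its origin is its middle
- toggle_3: large squat wooden bead, 32 mm across and 16 mm high, lying flat on the deck inside the hoop; too wide for the holes. Its origin is its middle
There are look-alikes about, which are no part of the job. There is more than one size of the stick; the one meant has the size given above.

How it is judged:
By the outcome, as a careful person would: the job done as asked, in the order asked, and still so for the second after the job is handed in, with the robot touching nothing.
It also fails if it takes over 72 s, if anything falls off the work surface, if the arm or the gripper's body presses on something with over 40 N, if the wrist force passes 120 N, or if a joint passes its speed limit or range.

### The arm

A 6-joint arm with a two-finger parallel gripper is mounted at the origin on a cart in front of the work surface, level with it; the furniture and walls round the work are solid. World frame = base frame: x ahead of the robot, y to its left, z up, the work surface at z = 0. Lengths are in mm, angles in rad, forces in N, time in s.
With the tool pointing down it reaches from about 250 to 800 mm from the base axis. Payload 8.5 kg.
Tool frame: the origin (TCP) lies at the very end of the fingers, on their centre line; the grasp point (between the pads) lies 19 mm behind it; z points along the fingers, y is the line along which they close (so a half turn about z gives the same grasp; the last joint's range is limited). The gripper opens to 85 mm and grips with 20 to 120 N. Pads are 22 mm wide; open, the fingers measure 114 mm over their backs; the gripper's body (76 mm by 85 mm) begins 54 mm behind the grasp point. The pads swing forward as they close: fully open they stand 13 mm farther back than shut.
Start: joints at [-1.227, 0.238, -0.013, 1.319, 0, 1.571], TCP at [176.942, -494.233, 192.476] pointing down, gripper open.
Joint ranges: [-2.66, 2.66], [-1.03, 1.9], [-1.14, 1.46], [-1.82, 2.27], [-1.45, 1.34], [-3.14, 3.14]. Speed limits (rad/s): [2.22, 2.22, 2.79, 3.14, 3.14, 3.14].

### API

Orientations are given as a unit quaternion [x, y, z, w].
In Python, from cell import robot, viewer gives the robot as it stands. The module is installed in compiled form; this text tells all that it offers.
- The arm moves only by the tool arm_command, never from a script. Its argument "deltas" is a list of rows, each an object with "hand": the opening, from 0 (shut) to 1 (fully open); "translation": the shift along the tool's x, y, z normalised to -1 to 1, where 1 is 0.3 m, a list of three; "turn": the turn, a rotation vector about the tool's x, y, z normalised to -1 to 1, where 1 is 60 degrees, a list of three. In form: [{"hand": hand, "translation": [tx, ty, tz], "turn": [ax, ay, az]}, ...]. A call has 1 to 20 rows; each row is the pose to reach, as a shift and turn from the pose commanded when the call began, along the tool's axes at that moment; what a row does not reach only later rows make up. A row lasts 1/10 s, in which the tool goes at most 50 mm and 8.59 degrees, less where a joint would pass 70% of its speed; a pose out of reach is approached as far as the arm can. A call with a number of a shift or a turn outside -1 to 1 is refused whole. A call with a gripper value outside its range is refused whole. The fingers move at their own pace and stop on an object; "grip_force" is the grip in N (left out, the last holds). Time passes only in rows, so rows that repeat a pose let the fingers close. It gives the time, the measured TCP pose, the force, the opening and the grip force at its end, in the units of the state.
- robot.read_state(): the state, without advancing time (a new reading comes with each control period).
- viewer.snapshot(name): name is "scene" or "top" or "wrist"; returns the picture (384x512x3 uint8, blue, green, red); there is no depth.
- viewer.get_calibration(name): a dict with "fx", "fy", "cx", "cy" (pixels), "k1" (the pictures are not rectified: a ray, as slopes to the right and down, at radius r is drawn at 1 + k1 r^2 times it, then the intrinsics apply), "rvec" (rotation vector, rad) and "tvec" (3), from world to camera coordinates, as OpenCV has them; the wrist camera has in their place "hand_eye" (4x4, takes a point from camera to tool coordinates, whose origin is the TCP and whose axes are the flange's). Camera axes: x right, y down, z forward; pixel columns grow to the right and rows downward; lengths in mm; the calibration is good to about 2 mm. A picture is of the moment at which its call begins: read the wrist's pose just before it. get_calibration takes no time and is no camera call.
- robot.close_job(): hands the job in; it is judged then, once.
Trained networks look in the newest picture that a camera, given by its name, has taken for a name from the list of things; names that differ only in an ending like _2 or _b are one class to them, and where a whole thing is asked for, a point or a joint stands for the part that bears it (a point fixed in the world has none). Each returns a list of dicts, best first, with "score" (0 to 1); they miss things now and then, are a little off and sometimes report something else, mostly with a low value. They report only what shows in the picture. A call takes as long as a camera call. They do not tell look-alikes from the thing itself.
- viewer.search_frame(camera, label): "extent" ([left, top, right, bottom] as shares, 0 to 1, of the picture: columns of its width, rows of its height, round what is visible of it).
- viewer.outline_of(camera, label): "pixels" (384x512 bool, what is visible of it) and "extent" ([left, top, right, bottom] as shares, 0 to 1, of the picture: columns of its width, rows of its height, round what is visible of it).
- viewer.tip_of(camera, label): "position" ([column, row] as shares, 0 to 1, of the picture: columns of its width, rows of its height: a listed point, or the origin of a listed thing).
The state is a dict: "time": time; "joints": joint angles; "joint_vel": joint speeds; "effort": joint torques, N m; "tcp_pos": TCP position; "ee_rot": TCP orientation; "contact_force": force on the tool from outside, world axes, zero at the start; "ft_torque": the same for the moment, N m; "width": opening from 0.0 (shut) to 1.0 (fully open); "finger_force": force on a finger pad.
Only numpy, scipy, OpenCV 4.12 (cv2) and the standard library are available. Lean on these libraries where they do the work, as an engineer would, in place of code of your own. Each camera call takes 0.05 s, during which the arm holds its last target. There are 200 camera calls.

## Working session

There is one attempt and no reset: what is moved stays moved. The work goes in short steps, Python scripts to look and compute and a tool call to move; the robot and the scene stay as the last step left them, time stands still between calls to the robot, and variables do not carry over. Pictures are saved under pics/ and viewed, at most 10 in all, crops included, and the job is handed in when it is done.

Besides the shell and the picture viewer there is one more tool, called by a JSON object that holds its "api" and its "payload", one argument or row to a line. arm_command: Moves the arm, as the interface text tells. Scaled input: -1 to 1 covers 0.3 m each way for a shift and 60 degrees each way for a turn. Its arguments: {"type":"object","properties":{"deltas":{"type":"array","items":{"type":"object","properties":{"hand":{"type":"number"},"translation":{"type":"array","items":{"type":"number"}},"turn":{"type":"array","items":{"type":"number"}}}}},"grip_force":{"type":"number"}},"required":["deltas"]}

```bash
mkdir -p pics; cat > h.py <<'E'
import numpy as np, cv2
from scipy.spatial.transform import Rotation as R
from cell import robot, viewer
W,H=512,384
def cam(name,st=None):
    c=viewer.get_calibration(name)
    if 'rvec' in c:
        Rm=cv2.Rodrigues(np.array(c['rvec'],float))[0]; t=np.array(c['tvec'],float).ravel()
    else:
        st=st or robot.read_state(); he=np.array(c['hand_eye'],float)
        T=np.eye(4); T[:3,:3]=R.from_quat(st['ee_rot']).as_matrix(); T[:3,3]=st['tcp_pos']
        M=np.linalg.inv(T@he); Rm=M[:3,:3]; t=M[:3,3]
    return c,Rm,t
def ray(C,px):
    c,Rm,t=C; d=np.array([(px[0]-c['cx'])/c['fx'],(px[1]-c['cy'])/c['fy']]); u=d.copy()
    for _ in range(20): u=d/(1+c['k1']*(u@u))
    v=Rm.T@np.array([u[0],u[1],1]); return -Rm.T@t, v
def atz(C,px,z):
    o,v=ray(C,px); return o+v*(z-o[2])/v[2]
def proj(C,p):
    c,Rm,t=C; q=Rm@np.array(p,float)+t; u=q[:2]/q[2]; u=u*(1+c['k1']*(u@u))
    return np.array([c['fx']*u[0]+c['cx'],c['fy']*u[1]+c['cy']])
E
cat > a.py <<'E'
from h import *
s=robot.read_state(); print(s)
ims=[viewer.snapshot(n) for n in('scene','top')]
cv2.imwrite('pics/s.png',cv2.resize(ims[0],(800,600))); cv2.imwrite('pics/t.png',cv2.resize(ims[1],(800,600)))
for n in('scene','top'):
    C=cam(n); print(n,{k:np.round(v,3) for k,v in C[0].items()}, 'pos',(-C[1].T@C[2]).round())
    for l,z in(('deck_mid',47),('hoop_top',82),('pan_pull',18),('stick',12),('stick_block',0),('bead_1',54.5),('toggle_1',55)):
        for r in viewer.tip_of(n,l)[:9]:
            p=np.array(r['position'])*[W,H]; print(n,l,round(r['score'],2),p.round(1),atz(C,p,z).round(1)[:2])
print(robot.read_state()['time'])
E
python3 a.py
```

```text
{'time': 0.0, 'joints': array([-1.22695674e+00,  2.38779064e-01, -1.42573605e-02,  1.31922512e+00,
        2.26629632e-05,  1.57081358e+00]), 'joint_vel': array([ 0.00113882,  0.00079575, -0.00051734,  0.00038607, -0.00038071,
       -0.00013544]), 'effort': array([ 9.55346950e-04, -5.38781333e+01,  3.46444845e+01,  1.83357712e-02,
        1.90509800e-04, -3.45338670e-06]), 'tcp_pos': array([ 176.82346735, -493.81042422,  191.87737577]), 'ee_rot': array([ 9.85259368e-01,  1.71065602e-01, -1.14172569e-04, -7.23748205e-04]), 'contact_force': array([ 0.74762414, -0.00934266, -0.11065197]), 'ft_torque': array([-0.02098738, -0.05431441, -0.02124644]), 'finger_force': 0.0, 'width': 1.0003992762001914}
scene {'fx': np.float64(437.332), 'fy': np.float64(437.332), 'cx': np.float64(253.532), 'cy': np.float64(191.62), 'k1': np.float64(-0.001), 'rvec': array([ 2.124, -0.608,  0.319]), 'tvec': array([-324.114,  320.995,  522.129])} pos [ 146. -373.  566.]
scene deck_mid 0.64 [342.1 227.7] [611.8  60.1]
scene hoop_top 0.66 [346.4 210.7] [618.7  62.7]
scene pan_pull 0.93 [262.2 256.2] [463.4  99.9]
[... 688 characters left out ...]
5]), 'tvec': array([213.914, 530.292, 886.909])} pos [459. 213. 926.]
top deck_mid 0.82 [329.4 152.7] [616.8  60.7]
top hoop_top 0.63 [331.5 148.4] [620.5  61.9]
top pan_pull 0.78 [311.3 216.9] [464.7 100.2]
top stick 0.6 [221.2 182. ] [547.7 320.4]
top stick 0.56 [225.8 265.6] [344.8 305.7]
top stick_block 0.9 [210.4 231.3] [426.7 346.3]
top bead_1 0.54 [319.2 157.8] [603.1  86.2]
top bead_1 0.5 [308.1 145.2] [632.8 112.2]
top bead_1 0.48 [315.8 169.4] [575.6  94.2]
top bead_1 0.47 [340.1 176.5] [559.4  37.1]
top bead_1 0.46 [347.7 135.3] [657.8  18.3]
top toggle_1 0.66 [331.4 143.7] [637.   57.2]
top toggle_1 0.6 [337.2 161. ] [595.9  43.8]
top toggle_1 0.58 [349.3 160.8] [596.7  15.3]
0.8
```

View pics/s.png

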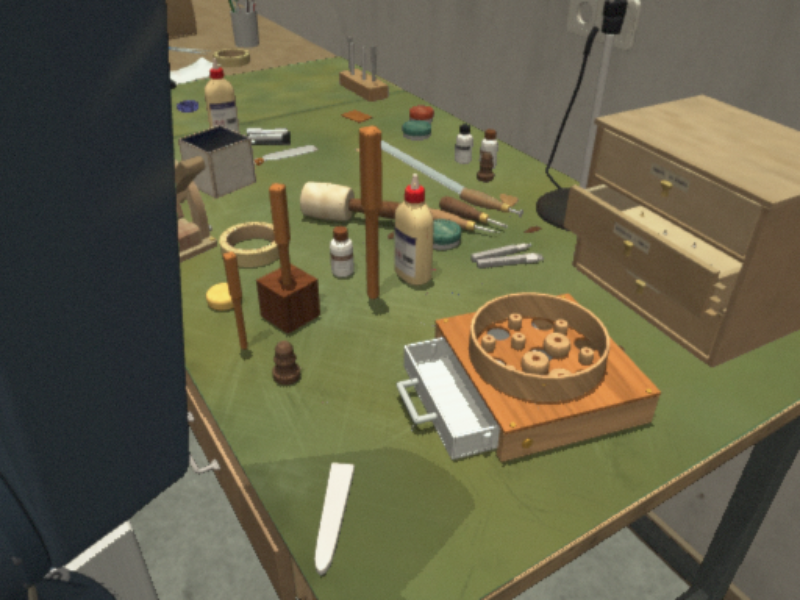

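View pics/t.png

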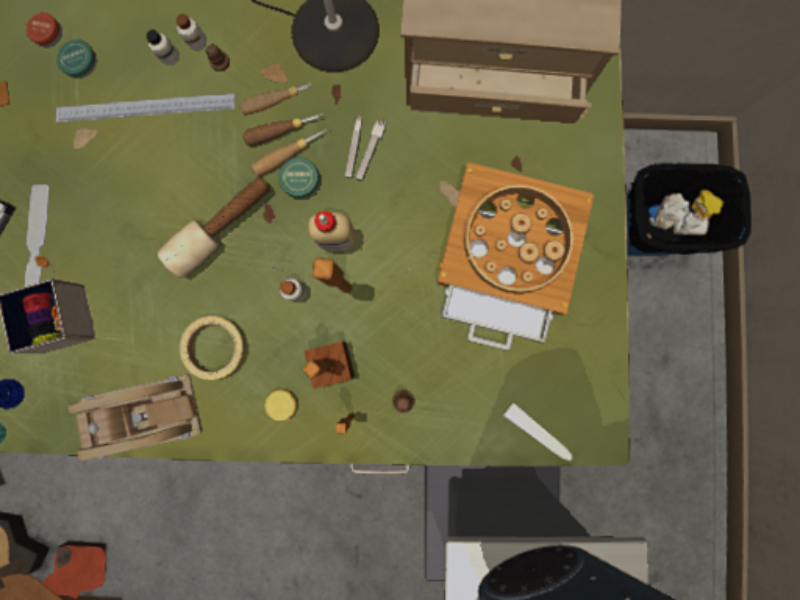

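The scene picture shows the wanted stick in the dark block (800x600: about 285,250), with loose sticks at 370,200 and 235,300. The grader is at 540,345 and its pan is part out. The top picture agrees, with the hoop at 518,238, the pull at 490,338 and the block at 328,365. Next I'll overlay the fitted model and measure the beads.

```bash
cat > b.py <<'E'
from h import *
ims={n:viewer.snapshot(n) for n in('top','scene')}
he=np.array(viewer.get_calibration('wrist')['hand_eye']); print(he.round(2))
g=np.array([616.5,60.8]); yaw=np.arctan2(60.8-100,616.5-464)
print('yaw',np.degrees(yaw),'out',np.hypot(*(g-[464,100]))-112)
def G(x,y,z): c,s=np.cos(yaw),np.sin(yaw); return [g[0]+c*x-s*y,g[1]+s*x+c*y,z]
a=np.linspace(0,2*np.pi,40)
out=[]
for n,(x0,y0,x1,y1) in {'top':(272,95,392,235),'scene':(250,175,430,300)}.items():
    C=cam(n); k=4 if n=='top' else 3; im=cv2.resize(ims[n][y0:y1,x0:x1],None,fx=k,fy=k,interpolation=cv2.INTER_CUBIC)
    def pl(ps,col): cv2.polylines(im,[np.int32([(proj(C,p)+.5-[x0,y0])*k for p in ps])],True,col,1)
    pl([G(75*np.cos(t),75*np.sin(t),82) for t in a],(255,0,0))
    for i in range(7):
        h=(0,0) if i==6 else (60.5*np.cos(i*np.pi/3),60.5*np.sin(i*np.pi/3))
        pl([G(h[0]+14*np.cos(t),h[1]+14*np.sin(t),47) for t in a],(0,255,0))
    pl([G(-95,-100,47),G(95,-100,47),G(95,100,47),G(-95,100,47)],(0,0,255))
    out.append(im)
m=np.zeros((max(i.shape[0] for i in out),sum(i.shape[1] for i in out),3),np.uint8); x=0
for i in out: m[:i.shape[0],x:x+i.shape[1]]=i; x+=i.shape[1]
print(m.shape); f=min(1,800/m.shape[1]); cv2.imwrite('pics/o.png',cv2.resize(m,None,fx=f,fy=f)); 
for n in('top','scene'):
    C=cam(n)
    for l in('bead_1','toggle_1'):
        for r in viewer.outline_of(n,l):
            e=np.array(r['extent'])*[W,H,W,H]; ys,xs=np.nonzero(r['pixels']); p=atz(C,(xs.mean()+.5,ys.mean()+.5),56)[:2]-g
            c,s=np.cos(yaw),np.sin(yaw); print(n,l,round(r['score'],2),'px',xs.mean().round(),ys.mean().round(),'size',(e[2:]-e[:2]).round(1),'grader',(c*p[0]+s*p[1]).round(1),(-s*p[0]+c*p[1]).round(1))
E
python3 b.py
```

```text
[[   0.     -0.96   -0.26   66.33]
 [   1.      0.     -0.     -1.09]
 [   0.     -0.26    0.96 -181.37]
 [   0.      0.      0.      1.  ]]
yaw -14.415738614447912 out 45.4575815894554
(560, 1020, 3)
top bead_1 0.62 px 321.0 157.0 size [4.4 2.7] grader -16.9 17.4
top bead_1 0.54 px 314.0 171.0 size [5.9 6.7] grader -53.7 24.4
top bead_1 0.39 px 307.0 148.0 size [7.4 4.5] grader -4.2 53.7
top bead_1 0.38 px 346.0 136.0 size [9.5 7.4] grader 45.9 -29.2
top toggle_1 0.59 px 354.0 160.0 size [18.  10.1] grader -4.8 -59.8
top toggle_1 0.42 px 338.0 161.0 size [13.3 14. ] grader -16.9 -24.6
scene bead_1 0.51 px 374.0 227.0 size [12.  13.3] grader 46.1 -28.1
scene bead_1 0.48 px 331.0 218.0 size [10.1  7.8] grader -16.9 18.3
scene toggle_1 0.76 px 342.0 232.0 size [15.2  9.5] grader -16.4 -23.0
scene toggle_1 0.67 px 356.0 220.0 size [15.8 13.7] grader 23.7 -0.6
```

View pics/o.png

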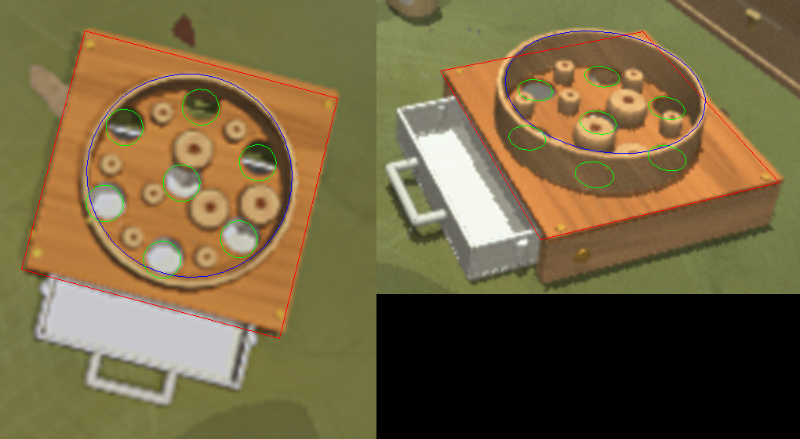

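The model fits to about 2 mm: the blue, green and red outlines lie on the hoop, holes and deck. Beads are at (162,112), (236,129), (111,164), (152,194), (132,237) and (206,257); toggles at (193,149), (210,209) and (259,204). Moving to the pan now.

{"api": "arm_command", "payload": {
  "deltas": [
    {"hand": 0,"translation": [0.74,-0.8,0.1],"turn": [0,0,0.57]},
    {"hand": 0,"translation": [0.74,-0.8,0.1],"turn": [0,0,0.57]},
    {"hand": 0,"translation": [0.74,-0.8,0.1],"turn": [0,0,0.57]},
    {"hand": 0,"translation": [0.74,-0.8,0.1],"turn": [0,0,0.57]},
    {"hand": 0,"translation": [0.74,-0.8,0.1],"turn": [0,0,0.57]},
    {"hand": 0,"translation": [0.74,-0.8,0.1],"turn": [0,0,0.57]},
    {"hand": 0,"translation": [0.74,-0.8,0.1],"turn": [0,0,0.57]},
    {"hand": 0,"translation": [0.74,-0.8,0.1],"turn": [0,0,0.57]},
    {"hand": 0,"translation": [0.74,-0.8,0.1],"turn": [0,0,0.57]}
  ]
}}

```text
time: 2.0
tcp_pos: [305.5, -192.9, 162.7]
ee_rot: [0.992, -0.125, 0.0, 0.0]
contact_force: [0.1, 0.0, -0.3]
width: -0.002
finger_force: 0.0
```

```bash
cat >> h.py <<'E'
g=np.array([616.5,60.8]); YAW=np.radians(-14.4); RG=np.array([[np.cos(YAW),-np.sin(YAW)],[np.sin(YAW),np.cos(YAW)]])
def Gw(x,y): return g+RG@[x,y]
def go(pos,yaw_deg=-14.4,st=None):
    s=st or robot.read_state(); q=R.from_quat(s['ee_rot']); d=q.inv().apply(np.array(pos,float)-s['tcp_pos'])/300
    t=R.from_euler('z',yaw_deg,degrees=True)*R.from_euler('x',180,degrees=True)
    print('tr',d.round(4),'turn',np.degrees((q.inv()*t).as_rotvec()/60).round(3),'rows',np.linalg.norm(d)*6)
E
python3 -c "
from h import *
s=robot.read_state();print(s['time'],s['tcp_pos'].round(1),s['contact_force'].round(1))
go([*Gw(-190,0),80]);go([*Gw(-190,0),12])
o=np.array([(162,112),(236,129),(111,164),(152,194),(132,237),(206,257),(193,149),(210,209),(259,204)])/3.137+[272,95]
C=cam('top')
for p,z in zip(o,[61]*6+[62]*3): print((RG.T@(atz(C,p-.5,z)[:2]-g)).round(1))
print('stick top',atz(C,[0,0],197)[:2])
for n,l,z in (('top','stick_block',60),('scene','stick_block',60)):
  viewer.snapshot(n)
  for r in viewer.outline_of(n,'stick_block')[:1]:
    e=np.array(r['extent'])*[W,H,W,H];print(n,e.round(1))
    cv2.imwrite('pics/m_%s.png'%n,r['pixels']*np.uint8(255))
"
```

```text
2.0 [ 305.5 -192.9  162.7] [ 0.1  0.  -0.3]
tr [ 0.162  -1.0767  0.2754] turn [ 0.    -0.     0.001] rows 6.73849322868192
tr [ 0.1619 -1.0768  0.502 ] turn [ 0.    -0.     0.001] rows 7.194181970606937
[45.4 29. ]
[ 47.4 -27.9]
[-2.8 56.1]
[-16.8  21. ]
[-51.9  27.5]
[-52.1 -29.4]
[23.9 -0.2]
[-16.7 -23.4]
[ -3.5 -57.9]
stick top [926.81259217 797.49563463]
top [193.7 218.6 226.  247.1]
scene [162.2 167.3 207.5 212.8]
```

{"api": "arm_command", "payload": {
  "deltas": [
    {"hand": 0,"translation": [0.16,-1.0,0.22],"turn": [0,0,0]},
    {"hand": 0,"translation": [0.16,-1.0,0.22],"turn": [0,0,0]},
    {"hand": 0,"translation": [0.16,-1.0,0.22],"turn": [0,0,0]},
    {"hand": 0,"translation": [0.16,-1.0,0.22],"turn": [0,0,0]},
    {"hand": 0,"translation": [0.16,-1.0,0.22],"turn": [0,0,0]},
    {"hand": 0,"translation": [0.16,-1.0,0.22],"turn": [0,0,0]},
    {"hand": 0,"translation": [0.16,-1.0,0.22],"turn": [0,0,0]},
    {"hand": 0,"translation": [0.16,-1.0,0.22],"turn": [0,0,0]}
  ]
}}

```text
time: 3.0
tcp_pos: [391.0, -64.5, 101.8]
ee_rot: [0.995, -0.099, 0.001, -0.021]
contact_force: [-0.2, -0.7, 0.8]
width: -0.0
finger_force: 0.0
```

```bash
python3 -c "
from h import *
go([*Gw(-190,0),12]);go([*Gw(-135,0),12]); go([*Gw(-127,0),12])"
```

```text
tr [ 0.0226 -0.5784  0.3233] turn [-0.039  0.002  0.051] rows 3.9780609078982394
tr [ 0.2057 -0.5687  0.3227] turn [-0.039  0.002  0.051] rows 4.112720206180955
tr [ 0.2324 -0.5673  0.3226] turn [-0.039  0.002  0.051] rows 4.156265157888202
```

```bash
python3 -c "
from h import *
s=robot.read_state();print(s['joints'].round(3),s['joint_vel'].round(2),s['tcp_pos'])"
```

```text
[-0.199  0.075 -0.458  1.039  0.041  3.141] [ 0.02  0.06  0.   -0.06  0.01 -0.  ] [390.99075203 -64.50916239 101.80491699]
```

{"api": "arm_command", "payload": {
  "deltas": [
    {"hand": 0,"translation": [0.02,-0.57,0.05],"turn": [-0.04,0,0.05]},
    {"hand": 0,"translation": [0.02,-0.57,0.05],"turn": [-0.04,0,0.05]},
    {"hand": 0,"translation": [0.02,-0.57,0.05],"turn": [-0.04,0,0.05]},
    {"hand": 0,"translation": [0.02,-0.57,0.05],"turn": [-0.04,0,0.05]}
  ]
}}

```text
time: 3.4
tcp_pos: [396.1, -62.3, 96.3]
ee_rot: [0.995, -0.095, 0.0, -0.021]
contact_force: [1.0, -0.6, -0.0]
width: -0.0
finger_force: 0.0
```

```bash
python3 -c "
from h import *
s=robot.read_state();print(s['joints'].round(3),s['joint_vel'].round(2),s['tcp_pos'])
go([*Gw(-190,0),12])"
```

```text
[-0.192  0.089 -0.458  1.027  0.041  3.141] [ 0.    0.02 -0.   -0.02  0.   -0.  ] [396.11157182 -62.29997287  96.2736255 ]
tr [ 0.0124 -0.5684  0.3046] turn [-0.039  0.004  0.058] rows 3.8700595220199037
```

The last joint reached its limit, so I'll turn the tool the other way, to a yaw of about 75.6°.

{"api": "arm_command", "payload": {
  "deltas": [
    {"hand": 0,"translation": [0.0,-0.57,0.05],"turn": [0,0,-1]},
    {"hand": 0,"translation": [0.0,-0.57,0.05],"turn": [0,0,-1]},
    {"hand": 0,"translation": [0.0,-0.57,0.05],"turn": [0,0,-1]},
    {"hand": 0,"translation": [0.0,-0.57,0.05],"turn": [0,0,-1]},
    {"hand": 0,"translation": [0.0,-0.57,0.05],"turn": [0,0,-1]},
    {"hand": 0,"translation": [0.0,-0.57,0.05],"turn": [0,0,-1]},
    {"hand": 0,"translation": [0.0,-0.57,0.05],"turn": [0,0,-1]},
    {"hand": 0,"translation": [0.0,-0.57,0.05],"turn": [0,0,-1]}
  ]
}}

```text
time: 4.2
tcp_pos: [428.5, 106.3, 88.4]
ee_rot: [0.909, 0.416, 0.011, -0.018]
contact_force: [1.2, 0.1, 0.4]
width: 0.001
finger_force: 0.0
```

```bash
python3 -c "
from h import *
go([*Gw(-190,0),12],75.6);go([*Gw(-175,0),12],75.6);go([*Gw(-135,0),12],75.6);s=robot.read_state();print(s['joints'].round(3),s['tcp_pos'])"
```

```text
tr [0.0045 0.0122 0.2547] turn [-0.014 -0.037 -0.439] rows 1.5302274377163683
tr [0.0267 0.057  0.2544] turn [-0.014 -0.037 -0.439] rows 1.5724575002544432
tr [0.0859 0.1764 0.2536] turn [-0.014 -0.037 -0.439] rows 1.9240651757889222
[ 0.212  0.15  -0.408  1.     0.039  2.495] [428.48272545 106.27235747  88.38674103]
```

{"api": "arm_command", "payload": {
  "deltas": [
    {"hand": 0,"translation": [0.0,0.01,0.08],"turn": [-0.014,-0.037,-0.44]},
    {"hand": 0,"translation": [0.0,0.01,0.18],"turn": [-0.014,-0.037,-0.44]},
    {"hand": 0,"translation": [0.0,0.01,0.25],"turn": [-0.014,-0.037,-0.44]},
    {"hand": 0,"translation": [0.0,0.01,0.25],"turn": [-0.014,-0.037,-0.44]},
    {"hand": 0,"translation": [0.0,0.01,0.25],"turn": [-0.014,-0.037,-0.44]}
  ]
}}

```text
time: 4.7
tcp_pos: [431.1, 107.3, 13.6]
ee_rot: [0.793, 0.61, -0.0, -0.001]
contact_force: [-0.7, -0.2, 0.3]
width: 0.004
finger_force: 0.0
```

```bash
python3 -c "
from h import *
go([*Gw(-160,0),12],75.6);go([*Gw(-135,0),12],75.6);s=robot.read_state();print(s['joints'].round(3),s['tcp_pos'],RG.T@(s['tcp_pos'][:2]-g))"
```

```text
tr [0.0045 0.1039 0.0053] turn [-0.001 -0.    -0.008] rows 0.6246661763081643
tr [0.0052 0.1872 0.0052] turn [-0.001 -0.    -0.008] rows 1.1241096608462822
[ 2.430e-01  2.440e-01 -5.080e-01  8.190e-01  1.000e-03  2.073e+00] [431.05966513 107.26891466  13.63612928] [-191.17073489   -1.1081277 ]
```

{"api": "arm_command", "payload": {
  "deltas": [
    {"hand": 0,"translation": [0.005,0.05,0.0],"turn": [0,0,0]},
    {"hand": 0,"translation": [0.005,0.08,0.0],"turn": [0,0,0]},
    {"hand": 0,"translation": [0.005,0.11,0.0],"turn": [0,0,0]},
    {"hand": 0,"translation": [0.005,0.14,0.0],"turn": [0,0,0]},
    {"hand": 0,"translation": [0.005,0.16,0.0],"turn": [0,0,0]},
    {"hand": 0,"translation": [0.005,0.18,0.0],"turn": [0,0,0]},
    {"hand": 0,"translation": [0.005,0.18,0.0],"turn": [0,0,0]}
  ]
}}

```text
time: 5.4
tcp_pos: [484.5, 95.0, 13.2]
ee_rot: [0.791, 0.612, 0.0, -0.0]
contact_force: [-0.8, -0.3, 0.1]
width: 0.0
finger_force: 0.0
```

{"api": "arm_command", "payload": {
  "deltas": [
    {"hand": 0,"translation": [0,0.007,0.0],"turn": [0,0,0]},
    {"hand": 0,"translation": [0,0.013,0.0],"turn": [0,0,0]}
  ]
}}

```text
time: 5.6
tcp_pos: [487.3, 94.2, 13.2]
ee_rot: [0.791, 0.612, -0.0, -0.0]
contact_force: [-0.6, -0.0, 0.1]
width: -0.002
finger_force: 0.0
```

{"api": "arm_command", "payload": {
  "deltas": [
    {"hand": 0,"translation": [0,0.005,0.0],"turn": [0,0,0]},
    {"hand": 0,"translation": [0,0.01,0.0],"turn": [0,0,0]}
  ]
}}

```text
time: 5.8
tcp_pos: [490.5, 93.5, 13.3]
ee_rot: [0.791, 0.612, -0.0, -0.0]
contact_force: [-0.4, -0.2, -0.7]
width: -0.002
finger_force: 0.0
```

```bash
python3 -c "
from h import *
a=viewer.snapshot('scene')
for n in('top','scene'):
  if n=='top': b=viewer.snapshot(n)
  for r in viewer.tip_of(n,'pan_pull')[:2]:
    p=np.array(r['position'])*[W,H]; print(n,r['score'],p,(RG.T@(atz(cam(n),p,18)[:2]-g)).round(1))
cv2.imwrite('pics/p.png',np.hstack([cv2.resize(a[170:320,230:430],(400,300)),cv2.resize(b[100:250,240:440],(400,300))]))
"
```

```text
top 0.65 [312.4224 218.1888] [-159.2   -3. ]
top 0.39 [326.2976 159.5136] [-11.7  -0.3]
scene 0.59 [261.6832 256.704 ] [-159.3   -1.2]
scene 0.57 [346.5216 212.1984] [45.8 69.2]
```

View pics/p.png

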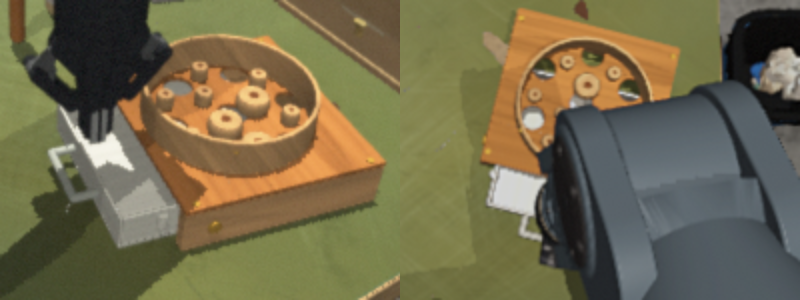

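```bash
python3 -c "
from h import *
s=robot.read_state();C=cam('scene');p=s['tcp_pos'];print(p,RG.T@(p[:2]-g),proj(C,p),proj(C,p+[0,0,40]),s['width'],s['time'])
for x,y,z in((-135.5,-80,34),(-135.5,80,34),(-157.5,-30,18),(-157.5,30,18)): print(proj(C,[*Gw(x,y),z]))
"
```

```text
[490.4052292   93.41491718  13.25169317] [-130.24427178    0.23176526] [276.61088365 254.72896304] [277.41635871 238.11433676] 0.0001812591306145503 6.0
[290.92962526 278.7916579 ]
[260.11144235 219.75145821]
[267.95764935 267.62271524]
[257.22504221 245.16691011]
```

```bash
python3 -c "
from h import *
a=viewer.snapshot('scene');b=viewer.snapshot('wrist')
a=cv2.resize(a[190:300,225:325],(400,440),interpolation=cv2.INTER_CUBIC)
cv2.imwrite('pics/q.png',np.hstack([a,cv2.copyMakeBorder(cv2.resize(b,(400,300)),0,140,0,0,0)]))
p=robot.read_state()['tcp_pos'];print(proj(cam('wrist'),p))
"
```

```text
[252.04643892 214.24027605]
```

View pics/q.png

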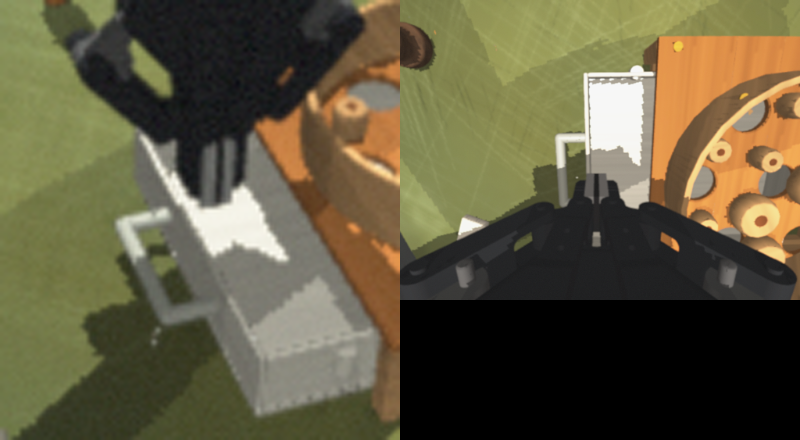

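```bash
python3 -c "
from h import *
p=robot.read_state()['tcp_pos']
for d in (0,10,15,20,25,30,35): print(d,proj(cam('wrist'),p+[0,0,d]).round(1),proj(cam('scene'),p+[0,0,d]).round(1))
a=viewer.snapshot('wrist');print(a[205:245:2,252:256].mean(axis=(1,2)).astype(int), a[205:245:2,246:250].mean(axis=(1,2)).astype(int))
"
```

```text
0 [252.  214.2] [276.6 254.7]
10 [252.1 219.5] [276.8 250.7]
15 [252.1 222.4] [276.9 248.6]
20 [252.1 225.4] [277.  246.5]
25 [252.1 228.6] [277.1 244.5]
30 [252.1 232. ] [277.2 242.4]
35 [252.2 235.6] [277.3 240.2]
[153 153 152 150 150 152 152 153 136  58  57  53  55  54  54  51  50  49
  50  49] [154 153 152 150 150 152 152 152 137  74  74  70  69  70  70  66  65  66
  65  64]
```

Both views show the closed fingertips at roughly z≈37 mm while the reported TCP is at 13 mm. The fingers therefore passed over the pull and now sit above the pan, which hasn't moved. I'll back out and go lower, watching the force.

{"api": "arm_command", "payload": {
  "deltas": [
    {"hand": 0,"translation": [0,0,-0.05],"turn": [0,0,0]},
    {"hand": 0,"translation": [0,-0.1,-0.05],"turn": [0,0,0]},
    {"hand": 0,"translation": [0,-0.21,-0.05],"turn": [0,0,0]},
    {"hand": 0,"translation": [0,-0.21,0.0],"turn": [0,0,0]},
    {"hand": 0,"translation": [0,-0.21,0.04],"turn": [0,0,0]},
    {"hand": 0,"translation": [0,-0.21,0.06],"turn": [0,0,0]},
    {"hand": 0,"translation": [0,-0.21,0.06],"turn": [0,0,0]}
  ]
}}

```text
time: 6.85
tcp_pos: [429.0, 109.1, -5.2]
ee_rot: [0.791, 0.612, -0.001, -0.001]
contact_force: [1.0, -0.6, 0.1]
width: -0.003
finger_force: 0.0
```

```bash
python3 -c "
from h import *
s=robot.read_state();p=s['tcp_pos'];print(p,RG.T@(p[:2]-g),s['contact_force'])
b=viewer.snapshot('wrist')
a=viewer.snapshot('scene')
cv2.imwrite('pics/r.png',np.hstack([cv2.resize(a[190:300,205:305],(400,440),interpolation=cv2.INTER_CUBIC),cv2.copyMakeBorder(cv2.resize(b,(400,300)),0,140,0,0,0)]))
for d in (0,10,15,20,25,30,35): print(d,proj(cam('wrist'),p+[0,0,d]).round(1),proj(cam('scene'),p+[0,0,d]).round(1), ((proj(cam('scene'),p+[0,0,d])-[205,190])*4).round())
"
```

```text
[428.99369583 109.07272022  -5.23855522] [-1.93620386e+02  1.25222322e-01] [ 1.00581893 -0.56368446  0.10697334]
0 [251.1 214.3] [243.2 269.6] [153. 319.]
10 [251.1 219.6] [243.1 265.7] [152. 303.]
15 [251.  222.4] [243.1 263.6] [152. 295.]
20 [251.  225.4] [243.1 261.6] [152. 286.]
25 [251.  228.6] [243.  259.6] [152. 278.]
30 [251. 232.] [243.  257.5] [152. 270.]
35 [251.  235.6] [243.  255.4] [152. 262.]
```

View pics/r.png

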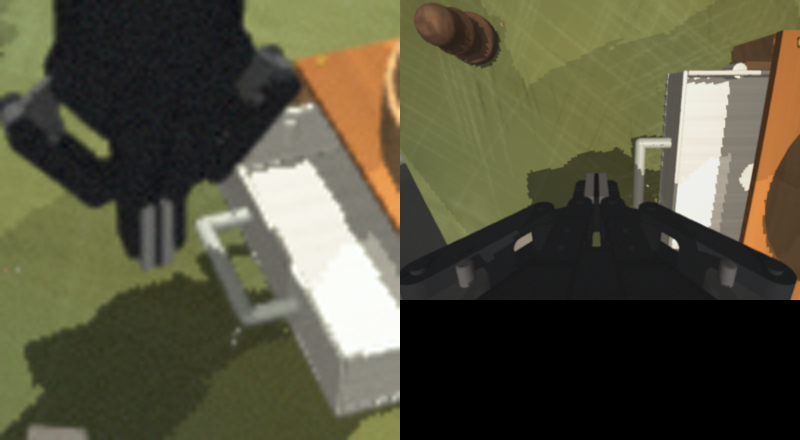

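The fingertips are at crop (155,268), about 29 mm above the reported TCP, so roughly z≈24. I'll lower 12 mm and push.

{"api": "arm_command", "payload": {
  "deltas": [
    {"hand": 0,"translation": [0,0,0.025],"turn": [0,0,0]},
    {"hand": 0,"translation": [0,0,0.04],"turn": [0,0,0]},
    {"hand": 0,"translation": [0,0.04,0.04],"turn": [0,0,0]},
    {"hand": 0,"translation": [0,0.07,0.04],"turn": [0,0,0]},
    {"hand": 0,"translation": [0,0.1,0.04],"turn": [0,0,0]},
    {"hand": 0,"translation": [0,0.11,0.04],"turn": [0,0,0]},
    {"hand": 0,"translation": [0,0.12,0.04],"turn": [0,0,0]}
  ]
}}

```text
time: 7.65
tcp_pos: [464.8, 100.0, -16.8]
ee_rot: [0.791, 0.612, -0.0, -0.0]
contact_force: [-0.9, 0.4, 0.7]
width: -0.002
finger_force: 0.4
```

{"api": "arm_command", "payload": {
  "deltas": [
    {"hand": 0,"translation": [0,0.02,0.0],"turn": [0,0,0]},
    {"hand": 0,"translation": [0,0.04,0.0],"turn": [0,0,0]},
    {"hand": 0,"translation": [0,0.05,0.0],"turn": [0,0,0]}
  ]
}}

```text
time: 7.95
tcp_pos: [479.2, 96.3, -16.8]
ee_rot: [0.791, 0.612, -0.0, -0.0]
contact_force: [-2.1, 0.7, -0.2]
width: -0.001
finger_force: 0.9
```

{"api": "arm_command", "payload": {
  "deltas": [
    {"hand": 0,"translation": [0,0.01,0.0],"turn": [0,0,0]},
    {"hand": 0,"translation": [0,0.02,0.0],"turn": [0,0,0]},
    {"hand": 0,"translation": [0,0.03,0.0],"turn": [0,0,0]}
  ]
}}

```text
time: 8.25
tcp_pos: [487.6, 94.1, -16.8]
ee_rot: [0.791, 0.612, -0.0, -0.0]
contact_force: [-1.1, 1.2, -0.8]
width: 0.002
finger_force: 0.9
```

{"api": "arm_command", "payload": {
  "deltas": [
    {"hand": 0,"translation": [0,0.008,0.0],"turn": [0,0,0]},
    {"hand": 0,"translation": [0,0.016,0.0],"turn": [0,0,0]}
  ]
}}

```text
time: 8.45
tcp_pos: [492.4, 92.9, -16.7]
ee_rot: [0.791, 0.612, -0.0, -0.0]
contact_force: [-1.8, 1.4, -0.7]
width: -0.001
finger_force: 0.8
```

```bash
python3 -c "
from h import *
s=robot.read_state();p=s['tcp_pos'];print(p,RG.T@(p[:2]-g),s['contact_force'])
for n in('top','scene'):
  viewer.snapshot(n)
  for r in viewer.tip_of(n,'pan_pull')[:2]:
    p=np.array(r['position'])*[W,H]; print(n,r['score'],p,(RG.T@(atz(cam(n),p,18)[:2]-g)).round(1))
"
```

```text
[492.38099248  92.92753537 -16.74275828] [-128.20937381    0.2510478 ] [-1.77747926  1.44871096 -0.70706135]
top 0.69 [314.0096 210.2016] [-139.5   -1.9]
scene 0.77 [270.3872 255.7056] [-143.6   -3.4]
```

The pan has moved about 17 mm, but the fingers are riding over the bar and pushing the front face, which would bring the knuckles near the hoop. I'll back off, turn 90° so the knuckles point sideways, and find the true tip height by touching the bench.

{"api": "arm_command", "payload": {
  "deltas": [
    {"hand": 0,"translation": [0,-0.01,-0.1],"turn": [0,0,0]},
    {"hand": 0,"translation": [0,-0.1,-0.15],"turn": [0,0,-0.14]},
    {"hand": 0,"translation": [0,-0.2,-0.15],"turn": [0,0,-0.28]},
    {"hand": 0,"translation": [0,-0.22,-0.15],"turn": [0,0,-1]},
    {"hand": 0,"translation": [0,-0.22,-0.15],"turn": [0,0,-1]},
    {"hand": 0,"translation": [0,-0.22,-0.15],"turn": [0,0,-1]},
    {"hand": 0,"translation": [0,-0.22,-0.15],"turn": [0,0,-1]},
    {"hand": 0,"translation": [0,-0.22,-0.15],"turn": [0,0,-1]},
    {"hand": 0,"translation": [0,-0.22,-0.15],"turn": [0,0,-1]},
    {"hand": 0,"translation": [0,-0.22,-0.15],"turn": [0,0,-1]}
  ]
}}

```text
time: 9.65
tcp_pos: [428.5, 109.5, 28.4]
ee_rot: [0.381, 0.925, 0.0, -0.0]
contact_force: [-0.2, -0.5, 0.1]
width: -0.0
finger_force: 0.0
```

```bash
python3 -c "
from h import *
s=robot.read_state();p=s['tcp_pos'];print(p,RG.T@(p[:2]-g),s['joints'].round(2))
go([*Gw(-190,0),-10],165.6);go([*Gw(-190,0),-20],165.6)
"
```

```text
[428.54689386 109.5464537   28.44076927] [-194.17096376    0.47295746] [ 0.25  0.22 -0.49  0.86  0.    1.03]
tr [-0.0128  0.0056  0.1281] turn [ 0.    -0.    -0.506] rows 0.7733856397534635
tr [-0.0129  0.0056  0.1615] turn [ 0.    -0.    -0.506] rows 0.9724461434615377
```

{"api": "arm_command", "payload": {
  "deltas": [
    {"hand": 0,"translation": [0,0.005,0.04],"turn": [0,0,-0.506]},
    {"hand": 0,"translation": [0,0.005,0.08],"turn": [0,0,-0.506]},
    {"hand": 0,"translation": [0,0.005,0.12],"turn": [0,0,-0.506]},
    {"hand": 0,"translation": [0,0.005,0.14],"turn": [0,0,-0.506]},
    {"hand": 0,"translation": [0,0.005,0.155],"turn": [0,0,-0.506]},
    {"hand": 0,"translation": [0,0.005,0.16],"turn": [0,0,-0.506]}
  ]
}}

```text
time: 10.25
tcp_pos: [429.3, 110.5, -20.0]
ee_rot: [0.126, 0.992, 0.0, -0.0]
contact_force: [-0.3, -0.5, 0.3]
width: -0.001
finger_force: 0.0
```

{"api": "arm_command", "payload": {
  "deltas": [
    {"hand": 0,"translation": [0,0,0.01],"turn": [0,0,0]},
    {"hand": 0,"translation": [0,0,0.02],"turn": [0,0,0]}
  ]
}}

```text
time: 10.45
tcp_pos: [429.7, 110.7, -25.6]
ee_rot: [0.124, 0.992, 0.0, 0.0]
contact_force: [0.7, 0.4, -0.4]
width: -0.004
finger_force: 0.0
```

{"api": "arm_command", "payload": {
  "deltas": [
    {"hand": 0,"translation": [0,0,0.01],"turn": [0,0,0]}
  ]
}}

```text
time: 10.55
tcp_pos: [429.6, 110.6, -28.7]
ee_rot: [0.124, 0.992, 0.0, -0.0]
contact_force: [-0.6, -0.2, -0.3]
width: -0.003
finger_force: 0.0
```

{"api": "arm_command", "payload": {
  "deltas": [
    {"hand": 0,"translation": [-0.04,0,0],"turn": [0,0,0]},
    {"hand": 0,"translation": [-0.08,0,0],"turn": [0,0,0]},
    {"hand": 0,"translation": [-0.11,0,0],"turn": [0,0,0]},
    {"hand": 0,"translation": [-0.13,0,0],"turn": [0,0,0]},
    {"hand": 0,"translation": [-0.15,0,0],"turn": [0,0,0]},
    {"hand": 0,"translation": [-0.17,0,0],"turn": [0,0,0]}
  ]
}}

```text
time: 11.15
tcp_pos: [477.7, 98.2, -29.0]
ee_rot: [0.123, 0.992, 0.0, -0.002]
contact_force: [-14.0, 5.9, 7.8]
width: -0.001
finger_force: 7.7
```

```bash
cat > pp.py <<'E'
from h import *
s=robot.read_state();p=s['tcp_pos'];print(p,RG.T@(p[:2]-g),s['contact_force'],s['time'])
for n in('top','scene'):
  viewer.snapshot(n)
  for r in viewer.tip_of(n,'pan_pull')[:2]:
    p=np.array(r['position'])*[W,H]; print(n,r['score'],p,(RG.T@(atz(cam(n),p,18)[:2]-g)).round(1))
E
python3 pp.py
```

```text
[477.68605254  98.19600559 -28.99599227] [-143.75286045    1.69951638] [-13.98671543   5.85237078   7.75879519] 11.15
top 0.94 [315.1872 206.4   ] [-129.9   -2.4]
scene 0.84 [279.6032 250.9056] [-123.5    3.3]
```

{"api": "arm_command", "payload": {
  "deltas": [
    {"hand": 0,"translation": [0.03,0,0],"turn": [0,0,0]},
    {"hand": 0,"translation": [0.05,0,0],"turn": [0,0,0]},
    {"hand": 0,"translation": [0.05,0,0.013],"turn": [0,0,0]},
    {"hand": 0,"translation": [0.05,0,0.027],"turn": [0,0,0]}
  ]
}}

```text
time: 11.75
tcp_pos: [464.5, 102.0, -36.8]
ee_rot: [0.123, 0.992, 0.0, 0.0]
contact_force: [0.1, 0.5, 0.5]
width: 0.001
finger_force: 0.0
```

{"api": "arm_command", "payload": {
  "deltas": [
    {"hand": 0,"translation": [-0.02,0,0],"turn": [0,0,0]},
    {"hand": 0,"translation": [-0.04,0,0],"turn": [0,0,0]},
    {"hand": 0,"translation": [-0.05,0,0],"turn": [0,0,0]}
  ]
}}

```text
time: 12.05
tcp_pos: [478.8, 98.3, -37.0]
ee_rot: [0.123, 0.992, 0.001, -0.001]
contact_force: [-9.1, 6.2, 6.4]
width: -0.0
finger_force: 5.0
```

{"api": "arm_command", "payload": {
  "deltas": [
    {"hand": 0,"translation": [-0.01,0,0],"turn": [0,0,0]},
    {"hand": 0,"translation": [-0.02,0,0],"turn": [0,0,0]}
  ]
}}

```text
time: 12.25
tcp_pos: [481.5, 97.1, -37.2]
ee_rot: [0.123, 0.992, 0.001, -0.003]
contact_force: [-10.6, 4.2, 9.2]
width: -0.0
finger_force: 5.8
```

```bash
cat >> pp.py <<'E'
a=viewer.snapshot('scene');b=viewer.snapshot('wrist')
cv2.imwrite('pics/%d.png'%(100*s['time']),np.hstack([cv2.resize(a[190:300,225:325],(400,440),interpolation=cv2.INTER_CUBIC),cv2.copyMakeBorder(cv2.resize(b,(400,300)),0,140,0,0,0)]))
E
python3 pp.py
```

```text
[481.54456838  97.08326744 -37.22085222] [-139.73884026    1.58131081] [-10.56163276   4.19941948   9.22398236] 12.25
top 0.79 [318.3104 202.2912] [-118.3   -7.2]
top 0.36 [256.9216 254.2848] [-277.5  104.1]
scene 0.65 [282.6752 250.5984] [-117.9    2.4]
```

View pics/1225.png

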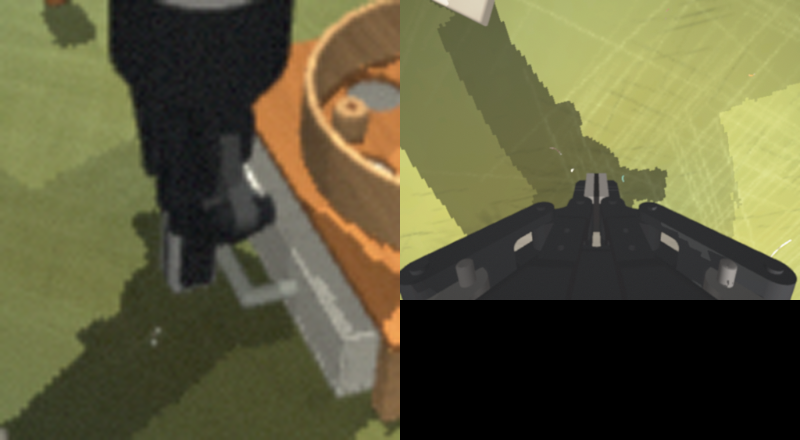

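The fingers (tip at crop 178,290) are in front of the pull, and the pan front is nearly flush with the deck edge, with about 6 mm left. I'll keep pushing gently.

{"api": "arm_command", "payload": {
  "deltas": [
    {"hand": 0,"translation": [-0.01,0,0],"turn": [0,0,0]},
    {"hand": 0,"translation": [-0.015,0,0],"turn": [0,0,0]}
  ]
}}

```text
time: 12.75
tcp_pos: [488.8, 95.6, -37.0]
ee_rot: [0.123, 0.992, 0.0, -0.001]
contact_force: [-1.8, 1.4, -0.9]
width: 0.0
finger_force: 0.8
```

{"api": "arm_command", "payload": {
  "deltas": [
    {"hand": 0,"translation": [-0.01,0,0],"turn": [0,0,0]}
  ]
}}

```text
time: 12.85
tcp_pos: [492.2, 94.8, -36.9]
ee_rot: [0.123, 0.992, 0.0, -0.0]
contact_force: [-0.7, 0.1, -0.5]
width: 0.004
finger_force: 0.7
```

{"api": "arm_command", "payload": {
  "deltas": [
    {"hand": 0,"translation": [-0.01,0,0],"turn": [0,0,0]}
  ]
}}

```text
time: 12.95
tcp_pos: [492.3, 94.3, -37.2]
ee_rot: [0.123, 0.992, 0.0, -0.003]
contact_force: [-18.3, 7.3, 14.0]
width: 0.001
finger_force: 9.7
```

{"api": "arm_command", "payload": {
  "deltas": [
    {"hand": 0,"translation": [0.06,0,0],"turn": [0,0,0]},
    {"hand": 0,"translation": [0.12,0,0],"turn": [0,0,0]},
    {"hand": 0.5,"translation": [0.15,0,-0.1],"turn": [0,0,0]},
    {"hand": 0.5,"translation": [0.15,0,-0.25],"turn": [0,0,0]},
    {"hand": 0.5,"translation": [0.15,0,-0.4],"turn": [0,0,0]},
    {"hand": 0.5,"translation": [0.15,-0.15,-0.55],"turn": [0,0,0]},
    {"hand": 0.5,"translation": [0.15,-0.3,-0.7],"turn": [0,0,0]},
    {"hand": 0.5,"translation": [0.15,-0.3,-0.8],"turn": [0,0,0]}
  ]
}}

```text
time: 13.75
tcp_pos: [428.6, 16.8, 201.6]
ee_rot: [0.124, 0.992, -0.0, -0.001]
contact_force: [2.0, 0.8, 0.0]
width: 0.502
finger_force: 0.0
```

```bash
python3 -c "
from h import *
s=robot.read_state();print(s['tcp_pos'],s['width'],s['joints'].round(2))
for n in('top','scene'):
  im=viewer.snapshot(n);cv2.imwrite('pics/x_%s.png'%n,im)
  C=cam(n)
  for l,z in(('pan_pull',18),('stick_block',0),('stick',12)):
   for r in viewer.tip_of(n,l)[:3]:
    p=np.array(r['position'])*[W,H];w=atz(C,p,z)[:2]; print(n,l,r['score'].__round__(2),p.round(),w.round(1),(RG.T@(w-g)).round(1))
print(atz(cam('top'),[199.7,236.2],197))
"
```

```text
[428.58587814  16.79349014 201.5916983 ] 0.5021163973807501 [ 0.04  0.07 -0.2   1.31 -0.    0.29]
top pan_pull 0.66 [319. 199.] [507.9  82.2] [-110.5   -6.3]
top stick_block 0.64 [212. 232.] [426.  342.3] [-254.5  225.2]
top stick 0.66 [219. 183.] [546.  324.6] [-133.9  237.9]
top stick 0.58 [213. 231.] [428.1 337.5] [-251.3  221.1]
top stick 0.52 [224. 266.] [343.1 311. ] [-327.1  174.4]
scene pan_pull 0.67 [283. 253.] [500.   86.8] [-119.3   -3.8]
scene pan_pull 0.57 [355. 247.] [622.6  30.7] [ 13.4 -27.6]
scene stick_block 0.79 [187. 203.] [426.1 336.8] [-253.  220.]
scene stick 0.83 [157. 224.] [340.2 288.8] [-324.3  152.1]
scene stick 0.73 [237. 189.] [534.7 310.6] [-141.4  221.6]
scene stick 0.65 [357. 247.] [630.9  33.2] [ 20.8 -23.1]
[423.73181143 338.51994157 197.        ]
```

```bash
python3 -c "
from h import *
go([425,338,200],165.6)"
```

```text
tr [ 0.2724  1.0277 -0.0023] turn [-0.    -0.003  0.005] rows 6.379296775838128
```

{"api": "arm_command", "payload": {
  "deltas": [
    {"hand": 0.5,"translation": [0.27,1.0,0],"turn": [0,0,0]},
    {"hand": 0.5,"translation": [0.27,1.0,0],"turn": [0,0,0]},
    {"hand": 0.5,"translation": [0.27,1.0,0],"turn": [0,0,0]},
    {"hand": 0.5,"translation": [0.27,1.0,0],"turn": [0,0,0]},
    {"hand": 0.5,"translation": [0.27,1.0,0],"turn": [0,0,0]},
    {"hand": 0.5,"translation": [0.27,1.0,0],"turn": [0,0,0]},
    {"hand": 0.5,"translation": [0.27,1.0,0],"turn": [0,0,0]},
    {"hand": 0.5,"translation": [0.27,1.0,0],"turn": [0,0,0]}
  ]
}}

```text
time: 14.95
tcp_pos: [423.4, 331.3, 198.8]
ee_rot: [0.121, 0.993, -0.001, -0.001]
contact_force: [-0.0, -0.4, 0.1]
width: 0.502
finger_force: 0.0
```

```bash
python3 -c "
from h import *
s=robot.read_state();print(s['tcp_pos'],s['width'],s['joints'].round(2),s['time'])
b=viewer.snapshot('wrist');cv2.imwrite('pics/w.png',b)
C=cam('wrist',s)
for z,p in((197,(425,338,197)),(60,(425,338,60)),(0,(425,338,0))): print(z,proj(C,p))
t=viewer.snapshot('top');u=viewer.snapshot('scene')
cv2.imwrite('pics/w2.png',np.vstack([np.hstack([cv2.resize(b,(400,300)),cv2.resize(t[170:290,150:310],(400,300))]),np.hstack([cv2.resize(u[100:220,100:260],(400,300)),cv2.resize(u[170:290,250:410],(400,300))])]))
"
```

```text
[423.36308079 331.29177904 198.80380428] 0.5015456824850382 [0.66 0.26 0.03 1.35 0.   0.91] 14.95
197 [259.56325506 213.24392299]
60 [256.34749393 173.27276628]
0 [255.63530834 164.43136605]
```

View pics/w2.png

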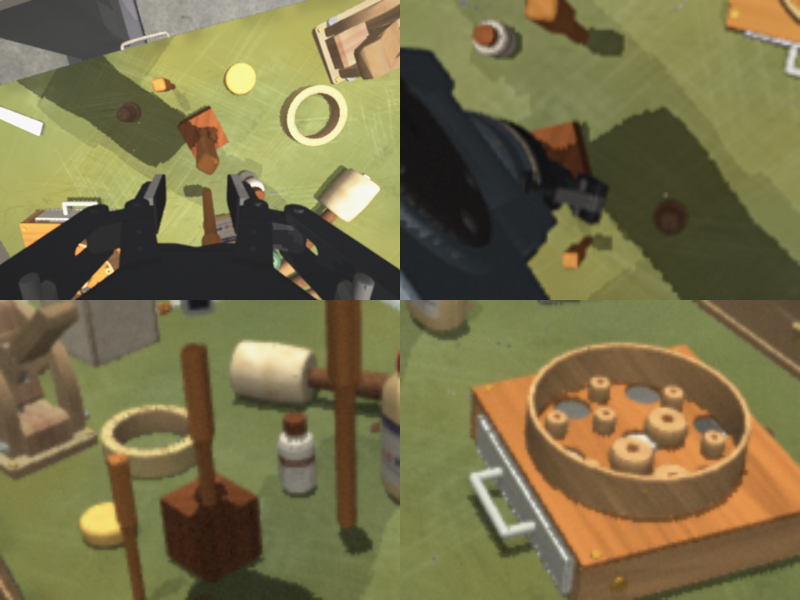

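The pan front is flush with the grader, so it's home. The stick stands in its block with the handle top at wrist (264,211) and a slight lean. I'll measure the handle's position and angle numerically.

```bash
python3 -c "
from h import *
s=robot.read_state();C=cam('wrist',s)
print('top',atz(C,(264.5,213),197),'blk',atz(C,(261,166),60))
for n,l in (('wrist','stick'),('wrist','stick_block')):
  for r in viewer.outline_of(n,l)[:3]:
    ys,xs=np.nonzero(r['pixels']);print(l,round(r['score'],2),xs.min(),xs.max(),ys.min(),ys.max())
    m=r['pixels']
b=cv2.imread('pics/w.png')[150:228,238:292].astype(int)
for row in b[::2]: print(''.join('%2d'%(v//10) for v in row[::1,2]) )
"
```

```text
top [426.81274745 338.46084768 197.        ] blk [419.02902136 342.50377177  60.        ]
stick 0.88 195 224 99 117
stick 0.71 257 281 241 313
stick 0.67 252 279 165 223
stick_block 0.71 227 292 136 202
stick_block 0.63 148 180 130 156
 9 9 8 8 7 7 7 8 9101417181818192021212121212120201919191919202121212121212121181716161717171717171616161617
 7 7 7 7 810121518202020191818192021212121212020202019191919202121212121212122211817171717171717161616171717
 7 7 8111618202121212120191818202021212121212020202019191919202121212121212122212018171717171717171717171717
 8 8 9101113161921212019191819202121202121202020201919191920212121212121212121212120181617171717171717171717
 9 9 9 9 9 9121720211918181819202121202121202020201919191920212121212121212121212120191817171717171717171717
 9 9 9 9 9 9 91112131314161719202121212121202020191919191920212121212121212221212120201918171717181717171717
 9 9 9 9 9 9 9 9 9 9 9 9101113161818181817161616161614131313151718171515171921212120202020191817171717171718
 9 9 9 9 9 9 9 9 9 9 9 8 8 9111110 9 9111212111110 9 9 9 91111121212121212131617182020202121201817171
[... 2686 characters left out ...]
1414141414131312131516161616161616151616161616
151516151616171616161616161615141314141414151515141414141414141414141413131213151516161515151515161616161616
161616161616161515151516161616161514141414141414141414141414141414141313131415151515151515151516161616161616
161616161616151515151515151515151616161615151414131313141414141414131313141515151515151515151516161515151515
161616161615151515151515151515151515161616161615151413131313131313141415161615151515151515161615151515151514
171716161615151616151515151515161616161616161616161616151615151515161515151616161616161616161616151515151410
1716161616161615151615151515161616161616161616161516161616161616161616161616161616161616161616161615161512 8
```

```bash
python3 -c "
from h import *
s=robot.read_state();C=cam('wrist',s)
P=[atz(C,p,197)[:2] for p in((261,196.5),(275,206.5),(265,222),(251,211.5))];print(np.round(P,1),np.mean(P,0))
for i in range(4): d=P[(i+1)%4]-P[i];print(np.linalg.norm(d).round(1),np.degrees(np.arctan2(d[1],d[0]))%90)
for l,z in(('stick_block',0),('stick',12)):
   for r in viewer.tip_of('wrist',l)[:3]:
    p=np.array(r['position'])*[W,H];print(l,r['score'],p,atz(C,p,z)[:2])
# rod axis just above block: row ~ 182 (list row 16): dark/bright edges
"
```

```text
[[415.1 338.6]
 [424.6 346.4]
 [434.1 336.9]
 [424.1 329.2]] [424.4658838  337.80953216]
12.3 39.326550493107746
13.5 45.29036384248088
12.7 37.36444923640303
13.0 43.62307266574791
stick_block 0.62 [262.2976 162.3936] [426.34308389 344.70984111]
stick_block 0.2 [258.7136 165.696 ] [429.62584292 338.79785682]
stick 0.76 [262.7072 244.3008] [541.24653828 317.11101646]
stick 0.59 [222.976  111.0144] [347.29151574 311.53958525]
```

```bash
python3 -c "
from h import *
s=robot.read_state();print(s['joints'],s['tcp_pos']);print(viewer.get_calibration('wrist'))
cs={'wrist':cam('wrist',s),'top':cam('top'),'scene':cam('scene')}
for l,z in(('slicker',0),('edge_coat',0),('pan_pull',18),('deck_mid',47)):
 for n in cs:
   for r in viewer.tip_of(n,l)[:2]:
    p=np.array(r['position'])*[W,H];print(l,n,round(r['score'],2),p.round(),atz(cs[n],p,z)[:2].round(1))
"
```

```text
[6.57837101e-01 2.55891397e-01 3.19154959e-02 1.34673712e+00
 5.65827579e-04 9.06497914e-01] [424.63995653 328.34306704 200.83798133]
{'fx': 278.689473585703, 'fy': 278.689473585703, 'cx': 251.00814618398968, 'cy': 189.3074819710864, 'k1': -0.023635937369953283, 'hand_eye': array([[ 1.00911513e-03, -9.65274272e-01, -2.61236602e-01,
         6.68780216e+01],
       [ 9.99999463e-01,  1.03565765e-03,  3.60627490e-05,
         9.16531007e-01],
       [ 2.35741241e-04, -2.61236498e-01,  9.65274798e-01,
        -1.81366728e+02],
       [ 0.00000000e+00,  0.00000000e+00,  0.00000000e+00,
         1.00000000e+00]])}
slicker wrist 0.86 [172. 143.] [370.1 231.6]
slicker top 0.44 [258. 256.] [368.5 228. ]
slicker scene 0.62 [182. 242.] [364.7 227.5]
edge_coat wrist 0.85 [316. 228.] [541.5 398.4]
edge_coat top 0.63 [193. 189.] [530.6 391.8]
edge_coat scene 0.97 [219. 178.] [530.4 387.3]
edge_coat scene 0.35 [356. 210.] [718.8 128.9]
pan_pull wrist 0.83 [102. 259.] [504.4  83.5]
pan_pull top 0.71 [317. 197.] [511.9  87.1]
pan_pull top 0.62 [324. 127.] [684.9  69. ]
pan_pull scene 0.98 [284. 252.] [503.8  88.2]
pan_pull scene 0.26 [372. 226.] [689.5  56.6]
deck_mid top 0.89 [329. 155.] [612.3  61.5]
deck_mid top 0.75 [326. 155.] [610.2  69.4]
deck_mid scene 0.74 [343. 231.] [607.7  52.5]
```

```bash
python3 -c "
from h import *
go([424.6,338,200],131);go([424.6,338,130],131);go([424.6,338,112],131)"
```

```text
tr [0.0061 0.0277 0.0018] turn [ 0.    -0.001  0.581] rows 0.17033209603401972
tr [0.0059 0.0276 0.2351] turn [ 0.    -0.001  0.581] rows 1.420869245892013
tr [0.0059 0.0276 0.2951] turn [ 0.    -0.001  0.581] rows 1.778804871705417
```

{"api": "arm_command", "payload": {
  "deltas": [
    {"hand": 0.5,"translation": [0.006,0.028,0],"turn": [0,0,0.58]},
    {"hand": 0.5,"translation": [0.006,0.028,0],"turn": [0,0,0.58]},
    {"hand": 0.5,"translation": [0.006,0.028,0],"turn": [0,0,0.58]},
    {"hand": 0.5,"translation": [0.006,0.028,0],"turn": [0,0,0.58]},
    {"hand": 0.5,"translation": [0.006,0.028,0.05],"turn": [0,0,0.58]},
    {"hand": 0.5,"translation": [0.006,0.028,0.12],"turn": [0,0,0.58]},
    {"hand": 0.5,"translation": [0.006,0.028,0.19],"turn": [0,0,0.58]},
    {"hand": 0.5,"translation": [0.006,0.028,0.235],"turn": [0,0,0.58]},
    {"hand": 0.5,"translation": [0.006,0.028,0.235],"turn": [0,0,0.58]}
  ]
}}

```text
time: 16.8
tcp_pos: [423.6, 337.3, 128.3]
ee_rot: [0.414, 0.91, -0.001, -0.001]
contact_force: [-0.4, -0.7, 0.1]
width: 0.506
finger_force: 0.0
```

{"api": "arm_command", "payload": {
  "deltas": [
    {"hand": 0.5,"translation": [0,0,0.03],"turn": [0,0,0]},
    {"hand": 0.5,"translation": [0,0,0.06],"turn": [0,0,0]},
    {"hand": 0.5,"translation": [0,0,0.06],"turn": [0,0,0]}
  ]
}}

```text
time: 17.1
tcp_pos: [424.2, 337.8, 111.2]
ee_rot: [0.414, 0.91, -0.0, -0.001]
contact_force: [-0.3, -0.7, 0.0]
width: 0.502
finger_force: 0.0
```

```bash
python3 -c "
from h import *
s=robot.read_state();print(s['tcp_pos'],s['contact_force'],s['time'])
b=viewer.snapshot('wrist');u=viewer.snapshot('scene')
cv2.imwrite('pics/w3.png',np.hstack([cv2.resize(b[130:330,130:380],(400,320)),cv2.resize(u[80:220,110:240],(300,320))]))
"
```

```text
[424.24963759 337.79229566 111.18037334] [-0.32535304 -0.72943783  0.04303518] 17.1
```

View pics/w3.png

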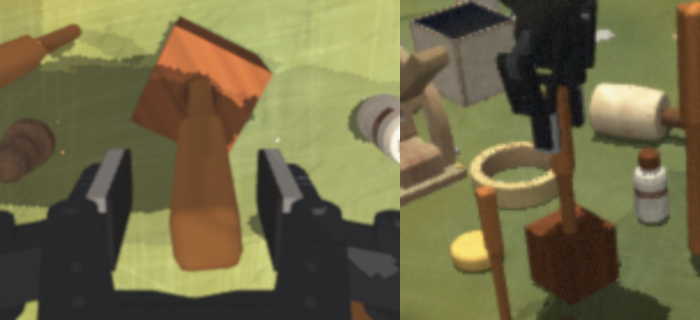

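The handle is between the pads and square to them. I'll go down 20 mm more for a fuller grip, watching the force, then close.

{"api": "arm_command", "payload": {
  "deltas": [
    {"hand": 0.5,"translation": [0,0,0.025],"turn": [0,0,0]},
    {"hand": 0.5,"translation": [0,0,0.04],"turn": [0,0,0]},
    {"hand": 0.5,"translation": [0,0,0.055],"turn": [0,0,0]}
  ]
}}

```text
time: 17.5
tcp_pos: [424.6, 338.1, 95.2]
ee_rot: [0.414, 0.91, 0.0, -0.0]
contact_force: [-0.0, -0.2, -0.4]
width: 0.499
finger_force: 0.0
```

{"api": "arm_command", "payload": {
  "deltas": [
    {"hand": 0.3,"translation": [0,0,0.007],"turn": [0,0,0]},
    {"hand": 0,"translation": [0,0,0.007],"turn": [0,0,0]},
    {"hand": 0,"translation": [0,0,0.007],"turn": [0,0,0]},
    {"hand": 0,"translation": [0,0,0.007],"turn": [0,0,0]},
    {"hand": 0,"translation": [0,0,0.007],"turn": [0,0,0]}
  ],
  "grip_force": 60
}}

```text
time: 18.0
tcp_pos: [424.7, 338.2, 93.6]
ee_rot: [0.414, 0.91, 0.0, -0.0]
contact_force: [0.0, 0.1, -0.3]
width: 0.198
finger_force: 58.3
```

{"api": "arm_command", "payload": {
  "deltas": [
    {"hand": 0,"translation": [0,0,-0.05],"turn": [0,0,0]},
    {"hand": 0,"translation": [0,0,-0.15],"turn": [0,0,0]},
    {"hand": 0,"translation": [0,0,-0.27],"turn": [0,0,0]},
    {"hand": 0,"translation": [0,0,-0.36],"turn": [0,0,0]},
    {"hand": 0,"translation": [0,0,-0.36],"turn": [0,0,-0.14]},
    {"hand": 0,"translation": [0,0,-0.36],"turn": [0,0,-0.28]},
    {"hand": 0,"translation": [0,0,-0.36],"turn": [0,0,-0.42]},
    {"hand": 0,"translation": [0,0,-0.36],"turn": [0,0,-0.577]},
    {"hand": 0,"translation": [0,0,-0.36],"turn": [0,0,-0.577]}
  ]
}}

```text
time: 18.9
tcp_pos: [424.7, 338.1, 201.6]
ee_rot: [0.123, 0.992, 0.0, -0.0]
contact_force: [0.4, 0.2, -0.3]
width: 0.203
finger_force: 59.0
```

```bash
python3 -c "
from h import *
s=robot.read_state();print(s['width'],s['finger_force'],s['joints'].round(2))
go([440,130,195],165.6);go([*Gw(0,0),195],165.6);viewer.snapshot('scene')
a=viewer.snapshot('scene')
for r in viewer.outline_of('scene','stick'):
  ys,xs=np.nonzero(r['pixels']);i=ys.argmax();j=ys.argmin();print(round(r['score'],2),xs[j],ys[j],xs[i],ys[i])
p=s['tcp_pos'];C=cam('scene');print(proj(C,p-[0,0,81.6]),proj(C,p+[0,0,23]))
"
```

```text
0.2030606157918718 58.96427571773529 [0.67 0.27 0.05 1.35 0.   0.92]
tr [-0.2194 -0.6599  0.0216] turn [ 0.    -0.001  0.004] rows 4.1743375495860215
tr [-0.8463 -0.7394  0.0212] turn [ 0.    -0.001  0.004] rows 6.743976184518403
0.88 167 85 178 155
0.6 147 161 155 223
0.52 373 224 373 231
[181.44990043 154.69614962] [176.30401322 105.89663281]
```

{"api": "arm_command", "payload": {
  "deltas": [
    {"hand": 0,"translation": [-0.1,-0.3,0],"turn": [0,0,0]},
    {"hand": 0,"translation": [-0.22,-0.66,0],"turn": [0,0,0]},
    {"hand": 0,"translation": [-0.22,-0.66,0],"turn": [0,0,0]},
    {"hand": 0,"translation": [-0.22,-0.66,0],"turn": [0,0,0]},
    {"hand": 0,"translation": [-0.22,-0.66,0],"turn": [0,0,0]},
    {"hand": 0,"translation": [-0.5,-0.7,0],"turn": [0,0,0]},
    {"hand": 0,"translation": [-0.84,-0.74,0],"turn": [0,0,0]},
    {"hand": 0,"translation": [-0.84,-0.74,0],"turn": [0,0,0]},
    {"hand": 0,"translation": [-0.84,-0.74,0],"turn": [0,0,0]},
    {"hand": 0,"translation": [-0.84,-0.74,0],"turn": [0,0,0]},
    {"hand": 0,"translation": [-0.84,-0.74,0],"turn": [0,0,0]}
  ]
}}

```text
time: 20.15
tcp_pos: [614.1, 60.5, 200.2]
ee_rot: [0.126, 0.992, 0.0, -0.001]
contact_force: [0.0, 0.4, -0.8]
width: 0.202
finger_force: 59.1
```

```bash
cat > c.py <<'E'
from h import *
s=robot.read_state();p=s['tcp_pos'];print('tcp',p.round(1),'grader',(RG.T@(p[:2]-g)).round(1),'tip z',p[2]-81.6,s['time'],s['contact_force'].round(1))
import sys
ims=[]
for n in('scene','wrist'):
  st=robot.read_state();im=viewer.snapshot(n);C=cam(n,st)
  ims.append(im)
  for l,z in(('bead_1',56),('toggle_1',56),('stick',0)):
   for r in viewer.outline_of(n,l)[:8]:
    ys,xs=np.nonzero(r['pixels'])
    if l=='stick':
      i=ys.argmax() if n=='scene' else ys.argmin();row=ys==ys[i];print(n,l,round(r['score'],2),'end',xs[row].mean(),ys[i],'pred',proj(C,p-[0,0,81.6]).round(1));continue
    w=RG.T@(atz(C,(xs.mean()+.5,ys.mean()+.5),z)[:2]-g)
    if np.hypot(*w)<80: print(n,l,round(r['score'],2),w.round(1),len(xs))
cv2.imwrite('pics/c%d.png'%(100*s['time']),np.hstack([cv2.resize(ims[0][180:290,270:430],(400,275)),cv2.resize(ims[1][100:300,120:411],(400,275))]))
E
python3 c.py; ls pics
```

```text
tcp [614.1  60.5 200.2] grader [-2.2 -0.9] tip z 118.56624523279709 20.15 [ 0.   0.4 -0.8]
scene bead_1 0.55 [-16.4  19.1] 82
scene bead_1 0.46 [ 47.  -28.5] 77
scene toggle_1 0.78 [-15.6 -22.4] 250
scene toggle_1 0.57 [23.5 -2. ] 218
scene toggle_1 0.54 [  2.3 -44.6] 38
scene stick 0.88 end 156.0 222 pred [348.  195.7]
scene stick 0.86 end 346.0 196 pred [348.  195.7]
scene stick 0.63 end 238.0 190 pred [348.  195.7]
wrist bead_1 0.74 [-15.   22.5] 157
wrist bead_1 0.71 [-51.4  28.1] 179
wrist bead_1 0.69 [ 47.3 -25.5] 146
wrist bead_1 0.64 [-51.2 -27. ] 158
wrist bead_1 0.61 [46.  30.5] 144
wrist bead_1 0.44 [-1.8 57.2] 144
wrist bead_1 0.44 [-33.9   1.3] 2575
wrist toggle_1 0.85 [-15.1 -20. ] 548
wrist toggle_1 0.84 [ -2.3 -56.4] 608
wrist toggle_1 0.48 [23.8  3.6] 126
wrist stick 0.9 end 251.5 177 pred [249.5 185.9]
wrist stick 0.7 end 508.5 33 pred [249.5 185.9]
wrist stick 0.61 end 274.5 204 pred [249.5 185.9]
wrist stick 0.46 end 268.5 155 pred [249.5 185.9]
1225.png
c2014.png
m_scene.png
m_top.png
o.png
p.png
q.png
r.png
s.png
t.png
w.png
w2.png
w3.png
x_scene.png
x_top.png
```

All nine beads are located and the wrist and scene cameras agree. I'll plan one push per small bead, each into the hole nearest its clear side.

```bash
cat > plan.py <<'E'
from h import *
def plan(ref,jobs,back=20,end=12,zt=52,zu=70):
    """ref: tool position (grader x,y, world z of stick tip)"""
    ref=np.array(ref,float)
    for b,h in jobs:
        b=np.array(b,float);h=np.array(h,float);u=(h-b)/np.linalg.norm(h-b)
        a=b-back*u;e=h-end*u;n=max(2,int(np.ceil(np.linalg.norm(e-a)/7)))
        pts=[(*a,zu),(*a,zt)]+[(*(a+(e-a)*k/n),zt) for k in range(1,n+1)]+[(*e,zu)]
        print('job',b,h,'r start/end',np.hypot(*a).round(1),np.hypot(*e).round(1))
        for p in pts:
            d=np.array(p)-ref; print('  [%.3f, %.3f, %.3f]'%(-d[0]/300,d[1]/300,-d[2]/300))
        ref=np.array(pts[-1])
H=lambda k:(60.5*np.cos(np.radians(k)),60.5*np.sin(np.radians(k)))
E
python3 -c "
from plan import *
s=robot.read_state();p=s['tcp_pos'];q=RG.T@(p[:2]-g);print(q,p[2]);go(p,165.6,s)
plan([*q,p[2]-81.6],[((-16,21),(0,0)),((-2,57),H(120)),((-51.5,28),H(180)),((-51.5,-28.5),H(180)),((47.3,-27),H(300)),((45.7,30),H(60))])"
```

```text
[-2.97704568 -0.56667881] 201.82225279006377
tr [0. 0. 0.] turn [ 0.    -0.     0.001] rows 0.0
job [-16.  21.] [0. 0.] r start/end 46.4 12.0
  [0.084, 0.125, 0.167]
  [0.084, 0.125, 0.227]
  [0.070, 0.107, 0.227]
  [0.056, 0.088, 0.227]
  [0.042, 0.070, 0.227]
  [0.028, 0.052, 0.227]
  [0.014, 0.034, 0.227]
  [0.014, 0.034, 0.167]
job [-2. 57.] [-30.25        52.39453693] r start/end 62.8 57.4
  [-0.083, 0.169, -0.000]
  [-0.083, 0.169, 0.060]
  [-0.063, 0.166, 0.060]
  [-0.043, 0.162, 0.060]
  [-0.023, 0.159, 0.060]
  [-0.003, 0.156, 0.060]
  [0.017, 0.153, 0.060]
  [0.037, 0.149, 0.060]
  [0.037, 0.149, -0.000]
job [-51.5  28. ] [-6.05000000e+01  7.40911313e-15] r start/end 65.4 58.0
  [0.090, -0.024, -0.000]
  [0.090, -0.024, 0.060]
  [0.096, -0.044, 0.060]
  [0.103, -0.064, 0.060]
  [0.109, -0.084, 0.060]
  [0.115, -0.103, 0.060]
  [0.122, -0.123, 0.060]
  [0.128, -0.143, 0.060]
  [0.128, -0.143, -0.000]
job [-51.5 -28.5] [-6.05000000e+01  7.40911313e-15] r start/end 65.8 58.0
  [-0.038, -0.197, -0.000]
  [-0.038, -0.197, 0.060]
  [-0.031, -0.177, 0.060]
  [-0.025, -0.157, 0.060]
  [-0.019, -0.136, 0.060]
  [-0.012, -0.116, 0.060]
  [-0.006, -0.096, 0.060]
  [0.000, -0.076, 0.060]
  [0.000, -0.076, -0.000]
job [ 47.3 -27. ] [ 30.25       -52.39453693] r start/end 59.4 56.3
  [-0.384, 0.003, -0.000]
  [-0.384, 0.003, 0.060]
  [-0.372, -0.014, 0.060]
  [-0.361, -0.032, 0.060]
  [-0.349, -0.050, 0.060]
  [-0.337, -0.068, 0.060]
  [-0.325, -0.085, 0.060]
  [-0.313, -0.103, 0.060]
  [-0.313, -0.103, -0.000]
job [45.7 30. ] [30.25       52.39453693] r start/end 58.6 56.4
  [-0.067, 0.187, -0.000]
  [-0.067, 0.187, 0.060]
  [-0.056, 0.203, 0.060]
  [-0.045, 0.219, 0.060]
  [-0.034, 0.235, 0.060]
  [-0.023, 0.251, 0.060]
  [-0.012, 0.267, 0.060]
  [-0.000, 0.283, 0.060]
  [-0.000, 0.283, -0.000]
```

{"api": "arm_command", "payload": {
  "deltas": [
    {"hand": 0,"translation": [0.084,0.125,0.05],"turn": [0,0,0]},
    {"hand": 0,"translation": [0.084,0.125,0.1],"turn": [0,0,0]},
    {"hand": 0,"translation": [0.084,0.125,0.167],"turn": [0,0,0]},
    {"hand": 0,"translation": [0.084,0.125,0.2],"turn": [0,0,0]},
    {"hand": 0,"translation": [0.084,0.125,0.227],"turn": [0,0,0]},
    {"hand": 0,"translation": [0.084,0.125,0.227],"turn": [0,0,0]},
    {"hand": 0,"translation": [0.07,0.107,0.227],"turn": [0,0,0]},
    {"hand": 0,"translation": [0.056,0.088,0.227],"turn": [0,0,0]},
    {"hand": 0,"translation": [0.042,0.07,0.227],"turn": [0,0,0]},
    {"hand": 0,"translation": [0.028,0.052,0.227],"turn": [0,0,0]},
    {"hand": 0,"translation": [0.014,0.034,0.227],"turn": [0,0,0]},
    {"hand": 0,"translation": [0.014,0.034,0.227],"turn": [0,0,0]},
    {"hand": 0,"translation": [0.014,0.034,0.227],"turn": [0,0,0]},
    {"hand": 0,"translation": [0.014,0.034,0.167],"turn": [0,0,0]},
    {"hand": 0,"translation": [0.014,0.034,0.167],"turn": [0,0,0]}
  ]
}}

```text
time: 22.05
tcp_pos: [613.3, 71.9, 153.0]
ee_rot: [0.125, 0.992, 0.001, 0.001]
contact_force: [0.3, -0.2, -0.1]
width: 0.204
finger_force: 59.1
```

```bash
python3 c.py
```

```text
tcp [613.3  71.9 153. ] grader [-5.9  9.9] tip z 71.35346920901111 22.05 [ 0.3 -0.2 -0.1]
scene bead_1 0.49 [-3.8 53.4] 71
scene bead_1 0.44 [-51.9  25.9] 84
scene bead_1 0.4 [ 47.2 -28.7] 98
scene toggle_1 0.54 [27.8 -2.3] 208
scene toggle_1 0.49 [-15.8 -23.5] 224
scene stick 0.84 end 338.5 213 pred [340.  213.6]
scene stick 0.78 end 238.0 190 pred [340.  213.6]
scene stick 0.77 end 155.5 222 pred [340.  213.6]
scene stick 0.64 end 359.0 228 pred [340.  213.6]
scene stick 0.19 end 375.0 233 pred [340.  213.6]
wrist bead_1 0.75 [-2.  57.4] 254
wrist bead_1 0.71 [-51.3  28.8] 248
wrist bead_1 0.61 [-51.4 -27.1] 243
wrist bead_1 0.57 [-6.9  0.8] 61
wrist bead_1 0.47 [ 42.8 -26.4] 80
wrist bead_1 0.17 [-24.1   2. ] 21058
wrist toggle_1 0.84 [-15.1 -20.6] 788
wrist toggle_1 0.8 [ -2.3 -56.3] 743
wrist toggle_1 0.62 [23.3 -6.6] 243
wrist stick 0.98 end 252.0 176 pred [250.6 187. ]
wrist stick 0.58 end 509.0 34 pred [250.6 187. ]
```

{"api": "arm_command", "payload": {
  "deltas": [
    {"hand": 0,"translation": [-0.083,0.169,0],"turn": [0,0,0]},
    {"hand": 0,"translation": [-0.083,0.169,0],"turn": [0,0,0]},
    {"hand": 0,"translation": [-0.083,0.169,0.06],"turn": [0,0,0]},
    {"hand": 0,"translation": [-0.083,0.169,0.06],"turn": [0,0,0]},
    {"hand": 0,"translation": [-0.063,0.166,0.06],"turn": [0,0,0]},
    {"hand": 0,"translation": [-0.043,0.162,0.06],"turn": [0,0,0]},
    {"hand": 0,"translation": [-0.023,0.159,0.06],"turn": [0,0,0]},
    {"hand": 0,"translation": [-0.003,0.156,0.06],"turn": [0,0,0]},
    {"hand": 0,"translation": [0.017,0.153,0.06],"turn": [0,0,0]},
    {"hand": 0,"translation": [0.037,0.149,0.06],"turn": [0,0,0]},
    {"hand": 0,"translation": [0.037,0.149,0.06],"turn": [0,0,0]},
    {"hand": 0,"translation": [0.037,0.149,0.06],"turn": [0,0,0]},
    {"hand": 0,"translation": [0.037,0.149,0],"turn": [0,0,0]},
    {"hand": 0,"translation": [0.037,0.149,0],"turn": [0,0,0]}
  ]
}}

```text
time: 23.85
tcp_pos: [613.9, 117.8, 152.9]
ee_rot: [0.125, 0.992, 0.001, 0.001]
contact_force: [1.4, -0.2, -0.2]
width: 0.2
finger_force: 59.1
```

{"api": "arm_command", "payload": {
  "deltas": [
    {"hand": 0,"translation": [0.09,-0.024,0],"turn": [0,0,0]},
    {"hand": 0,"translation": [0.09,-0.024,0],"turn": [0,0,0]},
    {"hand": 0,"translation": [0.09,-0.024,0.06],"turn": [0,0,0]},
    {"hand": 0,"translation": [0.09,-0.024,0.06],"turn": [0,0,0]},
    {"hand": 0,"translation": [0.096,-0.044,0.06],"turn": [0,0,0]},
    {"hand": 0,"translation": [0.103,-0.064,0.06],"turn": [0,0,0]},
    {"hand": 0,"translation": [0.109,-0.084,0.06],"turn": [0,0,0]},
    {"hand": 0,"translation": [0.115,-0.103,0.06],"turn": [0,0,0]},
    {"hand": 0,"translation": [0.122,-0.123,0.06],"turn": [0,0,0]},
    {"hand": 0,"translation": [0.128,-0.143,0.06],"turn": [0,0,0]},
    {"hand": 0,"translation": [0.128,-0.143,0.06],"turn": [0,0,0]},
    {"hand": 0,"translation": [0.128,-0.143,0.06],"turn": [0,0,0]},
    {"hand": 0,"translation": [0.128,-0.143,0],"turn": [0,0,0]},
    {"hand": 0,"translation": [0.128,-0.143,0],"turn": [0,0,0]}
  ]
}}

```text
time: 25.25
tcp_pos: [566.0, 85.9, 152.9]
ee_rot: [0.125, 0.992, 0.001, 0.001]
contact_force: [0.4, 0.0, -0.3]
width: 0.204
finger_force: 59.0
```

```bash
python3 c.py | grep -v stick
```

```text
tcp [566.   85.9 152.9] grader [-55.1  11.7] tip z 71.25330790297639 25.25 [ 0.4  0.  -0.3]
scene bead_1 0.58 [ 45.8 -29.1] 80
scene toggle_1 0.77 [-16.1 -23.2] 230
scene toggle_1 0.56 [  2.7 -44.8] 46
scene toggle_1 0.53 [27.5 -2.4] 213
wrist bead_1 0.71 [-51.9 -27. ] 215
wrist toggle_1 0.95 [ -2.4 -56.3] 699
wrist toggle_1 0.64 [-18.2 -21.2] 577
```

{"api": "arm_command", "payload": {
  "deltas": [
    {"hand": 0,"translation": [-0.038,-0.197,0],"turn": [0,0,0]},
    {"hand": 0,"translation": [-0.038,-0.197,0],"turn": [0,0,0]},
    {"hand": 0,"translation": [-0.038,-0.197,0.06],"turn": [0,0,0]},
    {"hand": 0,"translation": [-0.038,-0.197,0.06],"turn": [0,0,0]},
    {"hand": 0,"translation": [-0.031,-0.177,0.06],"turn": [0,0,0]},
    {"hand": 0,"translation": [-0.025,-0.157,0.06],"turn": [0,0,0]},
    {"hand": 0,"translation": [-0.019,-0.136,0.06],"turn": [0,0,0]},
    {"hand": 0,"translation": [-0.012,-0.116,0.06],"turn": [0,0,0]},
    {"hand": 0,"translation": [-0.006,-0.096,0.06],"turn": [0,0,0]},
    {"hand": 0,"translation": [0.0,-0.076,0.06],"turn": [0,0,0]},
    {"hand": 0,"translation": [0.0,-0.076,0.06],"turn": [0,0,0]},
    {"hand": 0,"translation": [0.0,-0.076,0.06],"turn": [0,0,0]},
    {"hand": 0,"translation": [0.0,-0.076,0],"turn": [0,0,0]},
    {"hand": 0,"translation": [0.0,-0.076,0],"turn": [0,0,0]}
  ]
}}

```text
time: 27.05
tcp_pos: [560.2, 63.3, 152.8]
ee_rot: [0.125, 0.992, 0.0, 0.001]
contact_force: [1.3, -0.1, -1.6]
width: 0.199
finger_force: 59.1
```

{"api": "arm_command", "payload": {
  "deltas": [
    {"hand": 0,"translation": [-0.19,0.0,0],"turn": [0,0,0]},
    {"hand": 0,"translation": [-0.384,0.003,0],"turn": [0,0,0]},
    {"hand": 0,"translation": [-0.384,0.003,0],"turn": [0,0,0]},
    {"hand": 0,"translation": [-0.384,0.003,0],"turn": [0,0,0]},
    {"hand": 0,"translation": [-0.384,0.003,0.06],"turn": [0,0,0]},
    {"hand": 0,"translation": [-0.384,0.003,0.06],"turn": [0,0,0]},
    {"hand": 0,"translation": [-0.372,-0.014,0.06],"turn": [0,0,0]},
    {"hand": 0,"translation": [-0.361,-0.032,0.06],"turn": [0,0,0]},
    {"hand": 0,"translation": [-0.349,-0.05,0.06],"turn": [0,0,0]},
    {"hand": 0,"translation": [-0.337,-0.068,0.06],"turn": [0,0,0]},
    {"hand": 0,"translation": [-0.325,-0.085,0.06],"turn": [0,0,0]},
    {"hand": 0,"translation": [-0.313,-0.103,0.06],"turn": [0,0,0]},
    {"hand": 0,"translation": [-0.313,-0.103,0.06],"turn": [0,0,0]},
    {"hand": 0,"translation": [-0.313,-0.103,0.06],"turn": [0,0,0]},
    {"hand": 0,"translation": [-0.313,-0.103,0],"turn": [0,0,0]},
    {"hand": 0,"translation": [-0.313,-0.103,0],"turn": [0,0,0]}
  ]
}}

```text
time: 28.65
tcp_pos: [643.8, 10.4, 152.9]
ee_rot: [0.125, 0.992, 0.0, 0.001]
contact_force: [0.9, 0.2, 0.0]
width: 0.207
finger_force: 59.0
```

{"api": "arm_command", "payload": {
  "deltas": [
    {"hand": 0,"translation": [-0.067,0.1,0],"turn": [0,0,0]},
    {"hand": 0,"translation": [-0.067,0.187,0],"turn": [0,0,0]},
    {"hand": 0,"translation": [-0.067,0.187,0],"turn": [0,0,0]},
    {"hand": 0,"translation": [-0.067,0.187,0.06],"turn": [0,0,0]},
    {"hand": 0,"translation": [-0.067,0.187,0.06],"turn": [0,0,0]},
    {"hand": 0,"translation": [-0.056,0.203,0.06],"turn": [0,0,0]},
    {"hand": 0,"translation": [-0.045,0.219,0.06],"turn": [0,0,0]},
    {"hand": 0,"translation": [-0.034,0.235,0.06],"turn": [0,0,0]},
    {"hand": 0,"translation": [-0.023,0.251,0.06],"turn": [0,0,0]},
    {"hand": 0,"translation": [-0.012,0.267,0.06],"turn": [0,0,0]},
    {"hand": 0,"translation": [0.0,0.283,0.06],"turn": [0,0,0]},
    {"hand": 0,"translation": [0.0,0.283,0.06],"turn": [0,0,0]},
    {"hand": 0,"translation": [0.0,0.283,0.06],"turn": [0,0,0]},
    {"hand": 0,"translation": [0.0,0.283,0],"turn": [0,0,0]},
    {"hand": 0,"translation": [0.0,0.283,-0.1],"turn": [0,0,0]}
  ]
}}

```text
time: 30.15
tcp_pos: [662.4, 92.0, 179.6]
ee_rot: [0.125, 0.992, -0.0, -0.002]
contact_force: [0.3, 0.6, -0.3]
width: 0.203
finger_force: 59.0
```

```bash
python3 c.py | grep -v stick; python3 -c "
from h import *
go([440,130,200],165.6)"
```

```text
tcp [662.4  92.  179.6] grader [36.7 41.7] tip z 98.0091768775116 30.15 [ 0.3  0.6 -0.3]
scene toggle_1 0.59 [28.5 -2.2] 215
scene toggle_1 0.56 [-15.5 -22.9] 238
wrist bead_1 0.56 [-51.2   4.5] 189
wrist bead_1 0.44 [ 31.2 -39.9] 101
wrist bead_1 0.43 [28.7 50.8] 141
wrist toggle_1 0.78 [ -2.3 -56.4] 715
wrist toggle_1 0.68 [28.6  0.6] 655
wrist toggle_1 0.49 [-8.6  3.1] 24034
tr [ 0.7514 -0.0624 -0.0648] turn [-0.    -0.002  0.001] rows 4.54050427620878
```

{"api": "arm_command", "payload": {
  "deltas": [
    {"hand": 0,"translation": [0.1,-0.1,-0.15],"turn": [0,0,0]},
    {"hand": 0,"translation": [0.2,-0.15,-0.2],"turn": [0,0,0]},
    {"hand": 0,"translation": [0.3,-0.15,-0.2],"turn": [0,0,0]},
    {"hand": 0,"translation": [0.3,-0.15,-0.2],"turn": [0,0,0]}
  ]
}}

```text
time: 30.95
tcp_pos: [562.2, 71.2, 242.4]
ee_rot: [0.125, 0.992, 0.0, -0.0]
contact_force: [0.1, 0.7, -1.6]
width: 0.2
finger_force: 59.0
```

```bash
python3 - <<'E'
from h import *
s=robot.read_state();b=viewer.snapshot('wrist');C=cam('wrist',s)
o=-C[1].T@C[2];print('cam',(RG.T@(o[:2]-g)).round(),o[2].round(),s['tcp_pos'].round(1))
for l in('bead_1','toggle_1'):
  for r in viewer.outline_of('wrist',l)[:8]:
    ys,xs=np.nonzero(r['pixels']);c=(xs.mean()+.5,ys.mean()+.5)
    f=lambda z:(RG.T@(atz(C,c,z)[:2]-g)).round(1)
    if np.hypot(*f(56))<90:print(l,round(r['score'],2),len(xs),np.round(c),'deck',f(56),'pan',f(11))
u=viewer.snapshot('scene')
c=proj(C,[*g,47]).astype(int)
x0=max(0,c[0]-110);y0=max(0,c[1]-100)
cv2.imwrite('pics/fin.png',np.hstack([cv2.resize(b[y0:y0+200,x0:x0+220],(440,400)),cv2.resize(u[185:285,285:375],(360,400))]));print(x0,y0)
E
```

```text
cam [-122.   -3.] 424.0 [562.2  71.2 242.4]
bead_1 0.36 40 [285. 220.] deck [22.3 46.3] pan [39.9 52.3]
toggle_1 0.95 397 [213. 203.] deck [ -2.5 -55.3] pan [ 12.1 -61.7]
toggle_1 0.87 322 [236. 194.] deck [-15.7 -22.9] pan [ -2.7 -25.4]
142 103
```

View pics/fin.png

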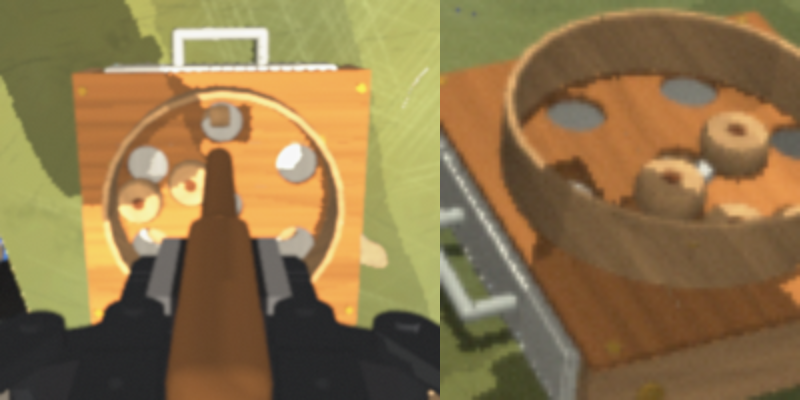

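The deck holds only the three toggles. The beads visible through the holes at (222,118) and near (295,240) lie at pan depth, and the pan is flush. I'll return the stick now.

```bash
python3 -c "
from h import *
go([440,140,215],165.6);go([424.7,338.2,205],131)"
```

```text
tr [0.4628 0.1187 0.0855] turn [-0.    -0.001  0.001] rows 2.9121583713637746
tr [0.6757 0.7462 0.1191] turn [-0.    -0.001  0.578] rows 6.0820472497429545
```

{"api": "arm_command", "payload": {
  "deltas": [
    {"hand": 0,"translation": [0.15,0.04,0.02],"turn": [0,0,0]},
    {"hand": 0,"translation": [0.31,0.08,0.05],"turn": [0,0,0]},
    {"hand": 0,"translation": [0.46,0.12,0.08],"turn": [0,0,0]},
    {"hand": 0,"translation": [0.52,0.26,0.1],"turn": [0,0,0.14]},
    {"hand": 0,"translation": [0.57,0.41,0.11],"turn": [0,0,0.28]},
    {"hand": 0,"translation": [0.62,0.56,0.11],"turn": [0,0,0.42]},
    {"hand": 0,"translation": [0.66,0.69,0.119],"turn": [0,0,0.56]},
    {"hand": 0,"translation": [0.676,0.746,0.119],"turn": [0,0,0.578]},
    {"hand": 0,"translation": [0.676,0.746,0.119],"turn": [0,0,0.578]},
    {"hand": 0,"translation": [0.676,0.746,0.119],"turn": [0,0,0.578]},
    {"hand": 0,"translation": [0.676,0.746,0.119],"turn": [0,0,0.578]},
    {"hand": 0,"translation": [0.676,0.746,0.119],"turn": [0,0,0.578]}
  ]
}}

```text
time: 32.35
tcp_pos: [424.5, 337.3, 205.7]
ee_rot: [0.415, 0.91, 0.0, -0.0]
contact_force: [-0.4, -0.4, 0.1]
width: 0.203
finger_force: 59.0
```

```bash
python3 -c "
from h import *
s=robot.read_state();print(s['tcp_pos'],s['time'])
go([424.7,338.2,150],131);go([424.7,338.2,94.5],131)"
```

```text
[424.49038332 337.25280512 205.70109806] 32.35
tr [0.0018 0.0026 0.1857] turn [-0.    -0.001 -0.001] rows 1.1141909067831615
tr [0.0017 0.0027 0.3707] turn [-0.    -0.001 -0.001] rows 2.2241065915173266
```

{"api": "arm_command", "payload": {
  "deltas": [
    {"hand": 0,"translation": [0.002,0.003,0.08],"turn": [0,0,0]},
    {"hand": 0,"translation": [0.002,0.003,0.15],"turn": [0,0,0]},
    {"hand": 0,"translation": [0.002,0.003,0.19],"turn": [0,0,0]},
    {"hand": 0,"translation": [0.002,0.003,0.21],"turn": [0,0,0]},
    {"hand": 0,"translation": [0.002,0.003,0.23],"turn": [0,0,0]},
    {"hand": 0,"translation": [0.002,0.003,0.25],"turn": [0,0,0]}
  ]
}}

```text
time: 32.95
tcp_pos: [424.8, 339.4, 131.0]
ee_rot: [0.415, 0.91, 0.001, -0.0]
contact_force: [-0.0, 0.2, -0.5]
width: 0.202
finger_force: 59.0
```

{"api": "arm_command", "payload": {
  "deltas": [
    {"hand": 0,"translation": [0,0,0.03],"turn": [0,0,0]},
    {"hand": 0,"translation": [0,0,0.06],"turn": [0,0,0]},
    {"hand": 0,"translation": [0,0,0.09],"turn": [0,0,0]},
    {"hand": 0,"translation": [0,0,0.105],"turn": [0,0,0]},
    {"hand": 0,"translation": [0,0,0.115],"turn": [0,0,0]},
    {"hand": 0,"translation": [0,0,0.115],"turn": [0,0,0]}
  ]
}}

```text
time: 33.55
tcp_pos: [424.1, 339.2, 95.8]
ee_rot: [0.415, 0.91, -0.0, -0.0]
contact_force: [-0.3, -0.5, 0.1]
width: 0.204
finger_force: 59.0
```

It went in without any force. I'll release, rise and move clear.

{"api": "arm_command", "payload": {
  "deltas": [
    {"hand": 0.5,"translation": [0,0,0],"turn": [0,0,0]},
    {"hand": 0.5,"translation": [0,0,0],"turn": [0,0,0]},
    {"hand": 0.5,"translation": [0,0,0],"turn": [0,0,0]},
    {"hand": 0.5,"translation": [0,0,-0.03],"turn": [0,0,0]},
    {"hand": 0.5,"translation": [0,0,-0.1],"turn": [0,0,0]},
    {"hand": 0.5,"translation": [0,0,-0.25],"turn": [0,0,0]},
    {"hand": 0.5,"translation": [0,0,-0.4],"turn": [0,0,0]},
    {"hand": 0.5,"translation": [0,-0.2,-0.5],"turn": [0,0,0]},
    {"hand": 0.5,"translation": [0,-0.4,-0.5],"turn": [0,0,0]},
    {"hand": 0.5,"translation": [0,-0.5,-0.5],"turn": [0,0,0]},
    {"hand": 0.5,"translation": [0,-0.5,-0.5],"turn": [0,0,0]},
    {"hand": 0.5,"translation": [0,-0.5,-0.5],"turn": [0,0,0]}
  ]
}}

```text
time: 34.75
tcp_pos: [310.8, 240.5, 247.6]
ee_rot: [0.415, 0.91, 0.001, 0.0]
contact_force: [-0.1, 0.1, 0.2]
width: 0.503
finger_force: 0.0
```

```bash
python3 - <<'E'
from h import *
s=robot.read_state();print(s['time'],s['tcp_pos'].round(1),s['contact_force'].round(1))
for n in('scene','top'):
  viewer.snapshot(n);C=cam(n)
  for r in viewer.outline_of(n,'stick'):
    ys,xs=np.nonzero(r['pixels']);print(n,'stick',round(r['score'],2),xs.min(),xs.max(),ys.min(),ys.max())
  print('  top pred',proj(C,(424.5,338,197)).round(1),'low pred',proj(C,(424.5,338,62)).round(1))
  for l,z in(('pan_pull',18),('bead_1',56),('toggle_1',56),('glue_bottle',0),('edge_coat',0),('slicker',0)):
    for r in viewer.tip_of(n,l)[:4]:
      w=atz(C,np.array(r['position'])*[W,H],z)[:2];print(n,l,round(r['score'],2),w.round(),(RG.T@(w-g)).round())
E
```

```text
34.75 [310.8 240.5 247.6] [-0.1  0.1  0.2]
scene stick 0.94 230 243 81 189
scene stick 0.86 143 158 161 223
scene stick 0.65 172 184 118 181
scene stick 0.53 354 363 236 239
  top pred [177.7 119.5] low pred [183.9 179. ]
scene pan_pull 0.83 [506.  91.] [-114.    2.]
scene toggle_1 0.47 [597.  40.] [-14. -25.]
scene toggle_1 0.45 [637.  53.] [21. -3.]
scene toggle_1 0.39 [595.  -4.] [ -5. -68.]
scene glue_bottle 0.97 [624. 346.] [-63. 278.]
scene edge_coat 0.92 [540. 391.] [-156.  301.]
scene edge_coat 0.56 [653.  98.] [26. 45.]
scene slicker 0.88 [367. 228.] [-283.  100.]
top stick 0.87 200 224 165 187
top stick 0.63 194 213 232 242
top stick 0.27 197 227 135 160
  top pred [200.  235.8] low pred [210.1 233.2]
top pan_pull 0.86 [503.  88.] [-117.   -2.]
top pan_pull 0.36 [612.  57.] [-4. -5.]
top bead_1 0.55 [658. 103.] [30. 51.]
top bead_1 0.54 [637.  14.] [ 32. -41.]
top bead_1 0.54 [605.  69.] [-13.   5.]
top bead_1 0.5 [563.  73.] [-55.  -1.]
top toggle_1 0.68 [636.  54.] [21. -2.]
top toggle_1 0.49 [589.   4.] [-13. -62.]
top toggle_1 0.46 [636.  11.] [ 31. -43.]
top toggle_1 0.44 [599.  41.] [-12. -24.]
top glue_bottle 0.7 [620. 339.] [-66. 270.]
top edge_coat 0.73 [531. 395.] [-166.  302.]
top slicker 0.67 [375. 228.] [-276.  102.]
top slicker 0.3 [661.  40.] [48. -9.]
```

The stick is in its block where predicted. One bead estimate, under hole 300, could be at deck or pan depth, so I'll check the hoop once more from two viewpoints with the empty hand high.

```bash
python3 -c "
from h import *
go([440,130,250],165.6);go([*Gw(30,-20),250],165.6)"
```

```text
tr [-0.5605  0.0818 -0.0131] turn [ 0.    -0.001 -0.577] rows 3.3992950753924305
tr [-1.2406  0.3766 -0.0136] turn [ 0.    -0.001 -0.577] rows 7.779523974563548
```

{"api": "arm_command", "payload": {
  "deltas": [
    {"hand": 0.3,"translation": [-0.15,0.03,-0.02],"turn": [0,0,0]},
    {"hand": 0.3,"translation": [-0.3,0.06,-0.04],"turn": [0,0,0]},
    {"hand": 0.3,"translation": [-0.45,0.09,-0.04],"turn": [0,0,0]},
    {"hand": 0.3,"translation": [-0.6,0.15,-0.04],"turn": [0,0,0]},
    {"hand": 0.3,"translation": [-0.75,0.2,-0.04],"turn": [0,0,0]},
    {"hand": 0.3,"translation": [-0.9,0.25,-0.04],"turn": [0,0,0]},
    {"hand": 0.3,"translation": [-1.0,0.3,-0.04],"turn": [0,0,0]},
    {"hand": 0.3,"translation": [-1.0,0.3,-0.04],"turn": [0,0,0]},
    {"hand": 0.3,"translation": [-1.0,0.3,-0.04],"turn": [0,0,0]},
    {"hand": 0.3,"translation": [-1.0,0.3,-0.04],"turn": [0,0,0]}
  ]
}}

```text
time: 36.55
tcp_pos: [575.1, 73.7, 258.1]
ee_rot: [0.415, 0.91, 0.0, -0.001]
contact_force: [-0.6, 0.2, 0.7]
width: 0.301
finger_force: 0.0
```

```bash
cat > d.py <<'E'
from h import *
s=robot.read_state();b=viewer.snapshot('wrist');C=cam('wrist',s);o=-C[1].T@C[2];print('cam',(RG.T@(o[:2]-g)).round(),o[2].round(),s['tcp_pos'].round(1),s['time'])
for l in('bead_1','toggle_1'):
  for r in viewer.outline_of('wrist',l)[:10]:
    ys,xs=np.nonzero(r['pixels']);c=(xs.mean()+.5,ys.mean()+.5);f=lambda z:(RG.T@(atz(C,c,z)[:2]-g)).round(1)
    if np.hypot(*f(56))<90:print(l,round(r['score'],2),len(xs),'deck',f(58),'pan',f(14))
E
python3 d.py; python3 -c "
from h import *
go([*Gw(70,-20),250],131)"
```

```text
cam [-98.  41.] 439.0 [575.1  73.7 258.1] 36.55
bead_1 0.49 35 deck [-6.3  4.5] pan [4.3 0.3]
bead_1 0.4 48 deck [22.9 49.8] pan [36.9 50.8]
bead_1 0.39 30 deck [ 26.2 -41.4] pan [ 40.5 -50.9]
bead_1 0.38 390 deck [-14.9 -20.1] pan [ -5.3 -27.2]
bead_1 0.37 354 deck [28.2 -0.2] pan [42.8 -4.9]
toggle_1 0.87 404 deck [-14.9 -20.8] pan [ -5.3 -27.9]
toggle_1 0.82 374 deck [28.6 -0.4] pan [43.3 -5.2]
toggle_1 0.58 382 deck [ -1.9 -56.1] pan [  9.3 -67.3]
tr [-0.3538  0.1524  0.0288] turn [ 0.    -0.     0.001] rows 2.3175799877551184
```

The two wrist views agree at pan depth for every bead seen through a hole, and only the three toggles are on the deck. Handing in.

```bash
python3 -c "
from cell import robot
print(robot.close_job())"
```

```text
the job is handed in; nothing more can be done
None
```

I handed the job in at about 37 s of robot time: the pan is home against its stop, no small bead is left on the deck (four of the six seen in the pan through the holes), only the three large beads remain there, and the stick is back in its block.

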